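# Lock the router plate's throat ring with the two-pin wrench

## Robot

A 6-joint arm with a two-finger parallel gripper is mounted at the origin on the work surface. World frame = base frame: x ahead of the robot, y to its left, z up, the work surface at z = 0. Lengths are in m, angles in rad, forces in N, time in s.
With the tool pointing down it reaches from about 0.35 to 0.725 m from the base axis. Payload 6 kg.
Tool frame: the origin (TCP) lies midway between the tips of the shut fingers; the grasp point (between the pads) lies 19 mm behind it (grip_point_offset is the distance from the TCP to the grasp point, in m); x points along the fingers, y is the direction in which the jaws open and shut, and the axes are right-handed (so a half turn about x gives the same grasp; the last joint's range is limited). The gripper opens to 85 mm and grips with 20 to 120 N. Pads are 22 mm wide; open, the fingers measure 114 mm over their backs; the gripper's body (76 mm by 85 mm) begins 54 mm behind the grasp point. The pads swing forward as they close: fully open they stand 13 mm farther back than shut.
Start: joints at [-0.8, 0.04, 0.085, 0, -1.615, -0.334], TCP at [0.254, -0.544, 0.231] pointing down, gripper open.
Joint ranges: [-2.56, 2.56], [-1.29, 2.01], [-1.08, 1.49], [-3.29, 1.98], [-2.81, -0.18], [-2.99, 2.99]. Speed limits (rad/s): [2.57, 2.57, 3.01, 3.14, 3.14, 3.14].

## Interface

Orientations are given as a unit quaternion [x, y, z, w].
In Python, from workcell import state, capture, camera_model, close_job, grip_point_offset gives the robot as it stands. The module is installed in compiled form; this text tells all that it offers.
- The arm moves only by the tool servo_tool, never from a script. Its argument "targets" is a list of rows, each a list of 3 entries, a list of its own where there are three numbers: the turn, a rotation vector about the tool's x, y, z in rad, then the shift along the tool's x, y, z in m, then the opening in per cent of the stroke, from 0 (shut) to 100 (fully open). A call has 1 to 8 rows; each row is the pose to reach, as a shift and turn from the pose commanded when the call began, along the tool's axes at that moment; what a row does not reach only later rows make up. A row lasts 1/12 s, in which the tool goes at most 41.7 mm and 7.16 degrees, less where a joint would pass 70% of its speed; a pose out of reach is approached as far as the arm can. A call with a gripper value outside its range is refused whole. The fingers move at their own pace and stop on an object; "squeeze" is the grip in N (left out, the last holds). Time passes only in rows, so rows that repeat a pose let the fingers close. It gives the time, the measured TCP pose, the force and the opening at its end, in the units of the state.
- state(): the state, without advancing time (a new reading comes with each control period).
- capture(name): name is "scene" or "top" or "wrist"; returns (picture, depth): 480x640x3 uint8, blue, green, red; 480x640 float32, m along the optical axis (not along the pixel's ray), 0 where there is no reading.
- camera_model(name): a dict with "fx", "fy", "cx", "cy" (pixels), "world_from_camera" (4x4, takes a point from camera to world coordinates); the wrist camera has in their place "tool_from_camera" (4x4, takes a point from camera to tool coordinates, whose origin is the TCP and whose axes are the tool frame's). Camera axes: x right, y down, z forward; pixel columns grow to the right and rows downward; lengths in m; the calibration is good to about 2 mm. A picture is of the moment at which its call begins: read the wrist's pose just before it. camera_model takes no time and is no camera call.
- close_job(): hands the job in, once; it reports no verdict.
The state is a dict: "time_s": time; "joint_pos": joint angles; "qd": joint speeds; "joint_torque": joint torques, N m; "position": TCP position; "orientation": TCP orientation; "force": force on the tool from outside, world axes, zero at the start; "torque": the same for the moment, N m; "grip_width": finger opening in m.
Only numpy, scipy, OpenCV 4.12 (cv2) and the standard library are available. Lean on these libraries where they do the work, as an engineer would, in place of code of your own. Each camera call takes 0.05 s, during which the arm holds its last target.

## Task

Swing the tool case's lid right over so that it stays open by itself, and lift out the two-pin wrench. Put both of its pins well into the two holes of the orange throat ring on the sloping router plate before turning, then, with both pins still in, turn the ring clockwise all the way to its stop, where its white mark meets the black mark on the plate. Lay the wrench back on its blue rest in the open case, let go of it, and leave the other things on the bench where they are.

Things in the scene. Friction and masses are not known exactly. Their poses are not given: they have to be found in the camera images.
- case_lid (a joint): Hinge of the tool case's green lid, rad: 0 shut, 1.85 fully open (stop). The fixed case is 140 mm front to back, 200 mm wide, 72 mm high shut (black lower half 34 mm, walls 5 mm; the lid is a hollow shell 38 mm high). The lid weighs 0.25 kg and swings freely: it balances at about 1.2 rad, falls shut below that and falls open to its stop beyond it.
- lid_grip (a point): Centre of the black grip tab on the lid's top near the front edge: 24 mm wide (y, to pinch), 14 mm thick (x), 30 mm high (z) from the lid's top. Axes are the lid's and turn with it: with the lid shut z is up, x points from the front of the case to its hinge, y along the hinge. With the lid shut it is 120 mm in front of the hinge line and 52 mm above it.
- lid_hinge (a point): Middle of the lid's hinge line, at the far long side of the case, 34 mm above the bench. The lid turns about its y axis, the front edge going up and away; axes as for lid_grip.
- rest (a point): Where wrench_grip is when the wrench lies on its blue rest in the middle of the case, bar along the case, pins down. Axes of the case: z up, x towards the hinge, y along the case. The rest is a block 26 mm in x, 60 mm in y; its top, 20 mm above the bench (25 mm below this point), carries the bar, and the pins hang just beyond its two ends.
- wrench_grip (a point): Loose two-pin wrench, 0.25 kg: centre of its red grip, a block 16 mm thick (x, to pinch), 44 mm long (y), 34 mm high (z) on the middle of a flat steel bar 20 (x) by 124 (y) by 8 mm. The bar's top is 17 mm, its underside 25 mm below this point; two 7 mm pins with tapered tips, 42 mm either side along y, end 35 mm below it. z points from pins to grip. Turned half round it is the same.
- pin_a (a point): Middle of the tip of one pin of the wrench, axes as for wrench_grip (42 mm along +y, 35 mm below it).
- pin_b (a point): Middle of the tip of the other pin (42 mm along -y).
- lock_ring (a joint): Turn of the orange ring, rad, growing clockwise as seen looking down on its face; 0 is slack, 1.0 is the locked stop, where the white mark on the ring meets the black mark on the plate. It turns stiffly, about 0.25 N m, and stays where it is left.
- ring_centre (a point): Centre of the ring, at the level of its upper face. z is the outward normal of the face, tilted 30 degrees from vertical, towards the robot's side. The ring is 108 mm across, 60 mm inside, 12 mm thick, lying on an aluminium plate 235 by 300 mm on a fixed plywood stand. Inside the ring nothing rises above its face.
- hole_a (a point): One of the ring's two round pin holes, 10.5 mm in diameter, through the ring's 12 mm; they are opposite one another, 42 mm from the ring's axis. This point is on the hole's axis, 9 mm below the ring's upper face. With the wrench's bar flat on the ring the pin tips are 10 mm below the face.
- hole_b (a point): The same point in the other hole.
- mallet: Bystander: wooden mallet, head 65 by 120 by 65 mm, handle 200 mm, lying down; origin under its middle.
- chisel: Bystander: chisel, about 220 mm long, lying in front of the stand; origin at its ferrule, underside.
- glue: Bystander: yellow glue bottle, 60 mm across, 160 mm high; origin under its foot.
- offcut: Bystander: pine offcut 45 by 120 by 35 mm, in front of the case; origin under its middle.
- sander: Bystander: sanding block 70 by 125 by 48 mm; origin under its middle.
- wax: Bystander: round wax tin, 65 mm across, 57 mm high, behind the case; origin under its middle.
- tape: Bystander: yellow tape measure 45 by 75 by 70 mm; origin under its middle.

How it is judged:
On the way, in this order (a step that is already met when the one before it is completed fails the run):
1. the lid is past its balance point, swung open (value of joint case_lid above 1.5 rad), for 0.2 s.
2. both pins are in the ring's holes and the ring is not yet turned (((distance between pin_a and hole_a below 0.005 m and distance between pin_b and hole_b below 0.005 m) or (distance between pin_a and hole_b below 0.005 m and distance between pin_b and hole_a below 0.005 m)) and value of joint lock_ring below 0.4 rad), for 0.1 s.
3. the ring is turned to its stop with both pins still in (((distance between pin_a and hole_a below 0.005 m and distance between pin_b and hole_b below 0.005 m) or (distance between pin_a and hole_b below 0.005 m and distance between pin_b and hole_a below 0.005 m)) and value of joint lock_ring above 0.93 rad), for 0.1 s.
At the end, for the whole second after the job is handed in: The ring is within 0.07 rad of its locked stop; the lid stands open (beyond 1.5 rad); the wrench lies flat on its rest in the case, grip centre within 15 mm of its resting place, within 0.2 rad of level and its bar within 0.3 rad of the case's long direction (value of joint lock_ring above 0.93 rad and value of joint case_lid above 1.5 rad and distance between wrench_grip and rest below 0.015 m and angle between wrench_grip's own z axis and vertical below 0.2 rad and angle between the y axis of wrench_grip and the y axis of rest, either way round below 0.3 rad); the robot touches nothing.
It fails at once if a bystander is moved by more than 40 mm (distance of any of mallet, chisel, glue, offcut, sander, wax, tape from where it was at the start of the episode above 0.04 m).
It also fails if it takes over 67 s, if anything falls off the work surface, if the arm or the gripper's body presses on something with over 40 N, if the wrist force passes 120 N, or if a joint passes its speed limit or range.

## Working session

There is one attempt and no reset: what is moved stays moved. The work goes in short steps, Python scripts to look and compute and a tool call to move; the robot and the scene stay as the last step left them, time stands still between calls to the robot, and variables do not carry over. Pictures are saved under pics/ and viewed, and the job is handed in when it is done.

Besides the shell and the picture viewer there is one more tool, called as name(argument=value, ...) on one line, values as JSON. servo_tool: Moves the arm, as the interface text tells. Its arguments: {"type":"object","properties":{"targets":{"type":"array","items":{"type":"array"}},"squeeze":{"type":"number"}},"required":["targets"]}

```bash
ls; mkdir -p pics
python3 - <<'E'
from workcell import *
import cv2,numpy as np
print(state(), grip_point_offset)
for n in ['scene','top','wrist']:
    p,d=capture(n); cv2.imwrite(f'pics/{n}0.png',p); np.save(f'{n}0.npy',d)
    m=camera_model(n); print(n,{k:np.round(v,4).tolist() for k,v in m.items()})
E
```

```text
pics
{'time_s': 0.0, 'joint_pos': array([-8.00312567e-01,  4.08523585e-02,  8.38067636e-02, -4.94611207e-04,
       -1.61549445e+00, -3.33708850e-01]), 'qd': array([-1.42695670e-03,  9.37763760e-04, -1.43798238e-03,  6.92995538e-05,
        5.23425576e-04, -8.11160183e-04]), 'joint_torque': array([-2.35496293e-03, -3.68203533e+01,  3.47417521e+01,  6.93270341e+00,
       -5.31708167e-03,  1.45015161e-05]), 'position': array([ 0.25376281, -0.54333338,  0.23024759]), 'orientation': array([-0.15258957,  0.69048429,  0.15382263,  0.69013511]), 'force': array([ 1.18707954, -0.19715092,  0.852709  ]), 'torque': array([ 0.02488958, -0.00328674,  0.01976834]), 'grip_width': 0.08520304515526195} 0.0187
scene {'fx': 462.4217, 'fy': 462.4217, 'cx': 318.233, 'cy': 240.4213, 'world_from_camera': [[-0.8212, 0.431, -0.3741, 0.9853], [0.5706, 0.6185, -0.5402, 0.5995], [-0.0014, -0.657, -0.7539, 0.9427], [0.0, 0.0, 0.0, 1.0]]}
top {'fx': 485.9607, 'fy': 485.9607, 'cx': 315.3083, 'cy': 241.2334, 'world_from_camera': [[-0.0163, -0.9942, 0.1063, 0.4215], [-0.9997, 0.0181, 0.0155, -0.003], [-0.0173, -0.106, -0.9942, 1.3954], [0.0, 0.0, 0.0, 1.0]]}
wrist {'fx': 408.9293, 'fy': 408.9293, 'cx': 314.9067, 'cy': 233.2512, 'tool_from_camera': [[-0.0007, -0.2991, 0.9542, -0.1426], [1.0, -0.0006, 0.0005, -0.0008], [0.0004, 0.9542, 0.2991, -0.076], [0.0, 0.0, 0.0, 1.0]]}
```

View pics/top0.png

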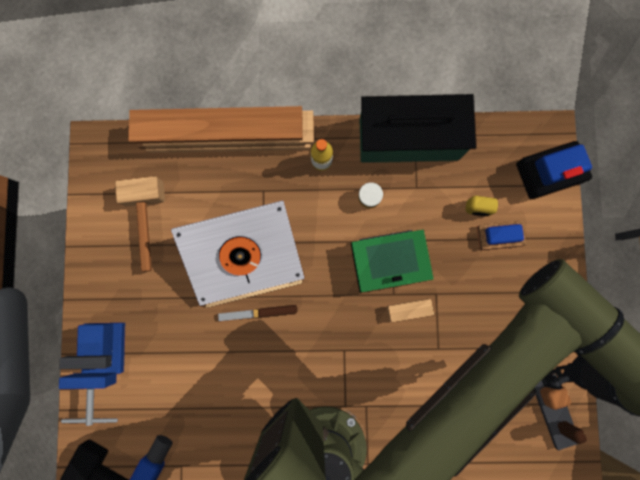

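View pics/scene0.png

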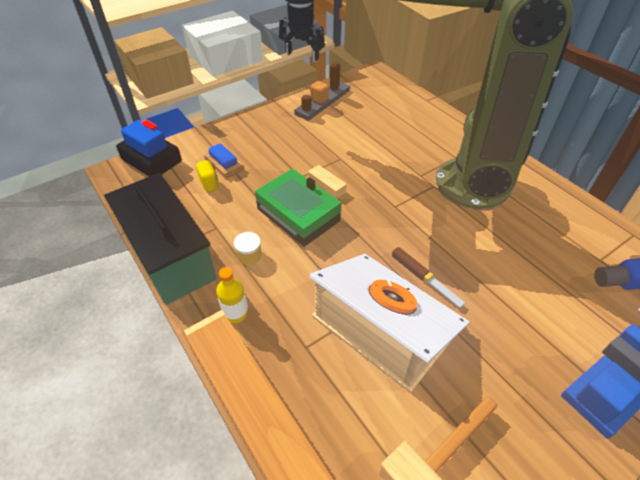

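View pics/wrist0.png

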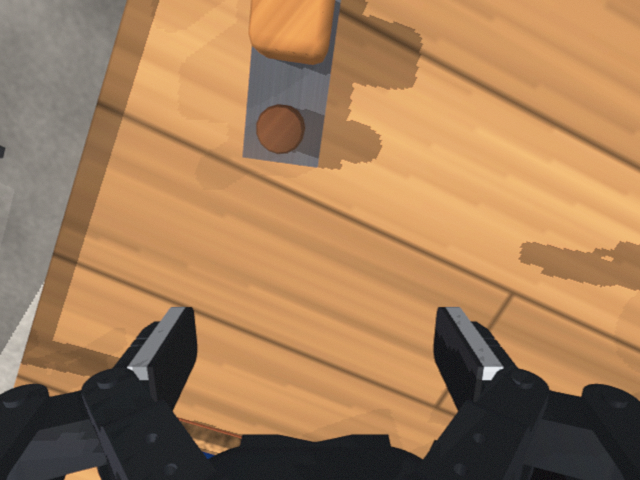

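The top view shows the green case around px (392,260), with its tab at about (392,279). The ring is at (240,257), and the chisel and offcut lie in front of the plate and the case. Next I'll measure these.

```bash
cat > h.py <<'E'
from workcell import *
import cv2,numpy as np
from scipy.spatial.transform import Rotation as R
def cloud(n,d,T=None,st=None):
    m=camera_model(n)
    v,u=np.mgrid[0:480,0:640]
    P=np.stack([(u-m['cx'])/m['fx']*d,(v-m['cy'])/m['fy']*d,d],-1)
    if n=='wrist':
        A=np.eye(4);A[:3,:3]=R.from_quat(st['orientation']).as_matrix();A[:3,3]=st['position'];M=A@m['tool_from_camera']
    else: M=m['world_from_camera']
    W=P@M[:3,:3].T+M[:3,3]; W[d<=0]=np.nan
    return W,M
def rect(xy):
    return cv2.minAreaRect((np.asarray(xy)*1000).astype(np.float32))
E
python3 - <<'E'
from h import *
for n in ['top','scene']:
    p=cv2.imread(f'pics/{n}0.png');d=np.load(f'{n}0.npy');W,_=cloud(n,d)
    hsv=cv2.cvtColor(p,cv2.COLOR_BGR2HSV);z=W[...,2]
    g=(hsv[...,0]>50)&(hsv[...,0]<75)&(hsv[...,1]>100)&(z>0.06)&(z<.085)&(abs(W[...,1])<.35)&(W[...,0]<.62)
    print(n,'lid',g.sum(),np.median(z[g]),rect(W[g][:,:2]))
    k=(z>.09)&(z<.115)
    c=np.median(W[g],0)[:2]
    k&=np.hypot(W[...,0]-c[0],W[...,1]-c[1])<.12
    print('tab',k.sum(),rect(W[k][:,:2]) if k.sum()>3 else '', np.nanmean(W[k],0), z[k].max() if k.sum() else '')
    o=(hsv[...,0]>3)&(hsv[...,0]<14)&(hsv[...,1]>210)&(z>.05)&(np.hypot(W[...,0]-.4,W[...,1]-.15)<.15)
    print('ring',o.sum()); 
    q=W[o]; c=np.nanmean(q,0); q=q[np.linalg.norm(q-c,axis=1)<.08]
    for _ in range(6):
        c=q.mean(0);u,s,vt=np.linalg.svd(q-c,full_matrices=False);nrm=vt[2]*np.sign(vt[2][2]);r=(q-c)@nrm;q=q[abs(r)<.004]
    print(c,nrm,len(q),np.degrees(np.arccos(nrm[2])),q.max(0)-q.min(0))
    # plate plane
    a=(hsv[...,1]<40)&(hsv[...,2]>130)&(z>.03)&(z<.25)&(np.hypot(W[...,0]-c[0],W[...,1]-c[1])<.2)
    q=W[a]
    for _ in range(6):
        cc=q.mean(0);u,s,vt=np.linalg.svd(q-cc,full_matrices=False);nn=vt[2]*np.sign(vt[2][2]);r=(q-cc)@nn;q=q[abs(r)<.004]
    print('plate',cc,nn,len(q),np.degrees(np.arccos(nn[2])), 'ring above',(c-cc)@nn, np.degrees(np.arctan2(nn[1],nn[0])))
    y0,x0=(250,240) if n=='top' else (295,390)
    cv2.imwrite(f'pics/{n}_ring.png',cv2.resize(p[y0-45:y0+45,x0-60:x0+60],None,fx=6,fy=6,interpolation=cv2.INTER_CUBIC))
    y0,x0=(260,392) if n=='top' else (205,300)
    cv2.imwrite(f'pics/{n}_case.png',cv2.resize(p[y0-60:y0+60,x0-80:x0+80],None,fx=5,fy=5,interpolation=cv2.INTER_CUBIC))
E
```

```text
top lid 3173 0.07344826095061019 ((507.2966613769531, -190.05178833007812), (139.0936279296875, 198.5846710205078), 8.906961441040039)
tab 50 ((456.5853271484375, -199.0443878173828), (23.640844345092773, 13.380220413208008), 88.90888214111328) [ 0.45688809 -0.19787383  0.10210602] 0.10800884904107289
ring 18
[0.52096623 0.21497089 0.09366303] [-0.40830042 -0.05502983  0.9111874 ] 14 24.330038809647778 [0.03647782 0.05154859 0.01577699]
plate [0.53284694 0.22166896 0.10099623] [-0.4851615  -0.11536629  0.86678079] 6721 29.91332561710634 ring above 0.00018051765230729254 -166.62408398257062
scene lid 1644 0.07037207836889636 ((509.0484924316406, -188.7020721435547), (142.50265502929688, 202.84559631347656), 8.658825874328613)
tab 51 ((459.8389587402344, -195.31732177734375), (16.482070922851562, 23.183809280395508), 14.117197036743164) [ 0.46031406 -0.19405313  0.09746419] 0.10274477080807332
ring 0<stdin>:13: RuntimeWarning: Mean of empty slice
<stdin>:15: RuntimeWarning: Mean of empty slice.
  ret = um.true_divide(
Traceback (most recent call last):
IndexError: index 2 is out of bounds for axis 0 with size 0
```

View pics/top_ring.png

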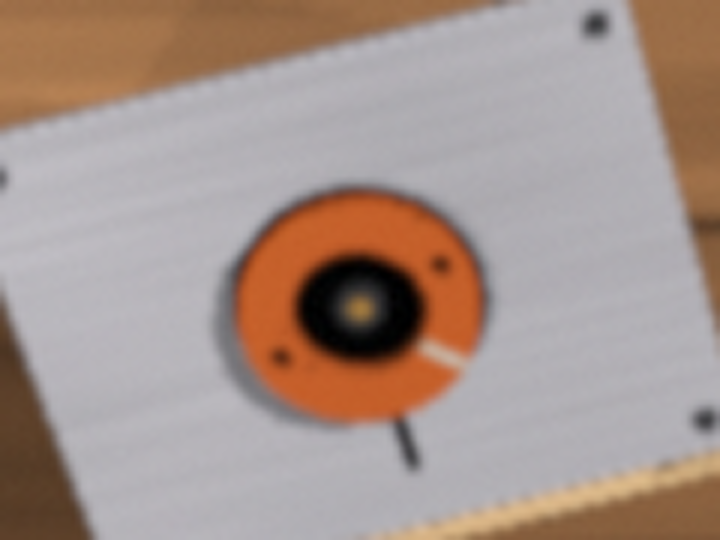

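```bash
cat >> h.py <<'E'
# case frame estimate
CC=np.array([.508,-.1893]); TH=np.radians(8.8)
CX=np.array([np.cos(TH),np.sin(TH),0]); CY=np.array([-np.sin(TH),np.cos(TH),0]); Z=np.array([0,0,1.])
HINGE=np.array([*(CC+.07*CX[:2]),.034])
def frame(x,y):
    x=x/np.linalg.norm(x); y=y-x*(x@y); y/=np.linalg.norm(y)
    return np.stack([x,y,np.cross(x,y)],1)
def go(pos,M,st=None):
    st=st or state()
    R0=R.from_quat(st['orientation']).as_matrix()
    rv=R.from_matrix(R0.T@M).as_rotvec(); s=R0.T@(np.asarray(pos)-st['position'])
    print('turn',np.round(rv,4),'shift',np.round(s,4),'| deg',round(np.degrees(np.linalg.norm(rv)),1),'mm',round(np.linalg.norm(s)*1000,1))
    return rv,s
def tabpos(phi,r=(-.120,.052)):
    c,s=np.cos(phi),np.sin(phi)
    return HINGE+CX*(r[0]*c+r[1]*s)+Z*(-r[0]*s+r[1]*c)
E
python3 - <<'E'
from h import *
st=state();R0=R.from_quat(st['orientation']).as_matrix();print(np.round(R0,3))
for sgn in (1,-1):
    M=frame(-Z,sgn*CY)
    p=tabpos(0);print('tab',p)
    go([p[0],p[1],.15],M)
    go([p[0],p[1],.079],M)
E
```

```text
[[-0.001 -0.423  0.906]
 [ 0.001  0.906  0.423]
 [-1.     0.001 -0.   ]]
tab [ 0.45858858 -0.19694929  0.086     ]
turn [ 0.2833 -0.0003 -0.0014] shift [0.0808 0.2272 0.3322] | deg 16.2 mm 410.4
turn [ 0.2833 -0.0003 -0.0014] shift [0.1518 0.2271 0.3322] | deg 16.2 mm 430.0
tab [ 0.45858858 -0.19694929  0.086     ]
turn [-2.8583e+00  1.9000e-03 -5.0000e-04] shift [0.0808 0.2272 0.3322] | deg 163.8 mm 410.4
turn [-2.8583e+00  1.9000e-03 -5.0000e-04] shift [0.1518 0.2271 0.3322] | deg 163.8 mm 430.0
```

servo_tool(targets=[[[0.283, 0, 0], [0.08, 0.227, 0.332], 100], [[0.283, 0, 0], [0.08, 0.227, 0.332], 100], [[0.283, 0, 0], [0.08, 0.227, 0.332], 80], [[0.283, 0, 0], [0.08, 0.227, 0.332], 70], [[0.283, 0, 0], [0.08, 0.227, 0.332], 60], [[0.283, 0, 0], [0.08, 0.227, 0.332], 60], [[0.283, 0, 0], [0.08, 0.227, 0.332], 60], [[0.283, 0, 0], [0.08, 0.227, 0.332], 60]])

```text
time_s: 0.82
position: [0.4177, -0.2657, 0.1671]
orientation: [-0.054, 0.705, 0.054, 0.705]
force: [0.9, -0.6, -0.8]
grip_width: 0.0514
```

Run:
```python
from h import *
st=state();print(st['time_s'],st['position'],st['joint_pos'],st['force'],st['grip_width'])
p=tabpos(0);M=frame(-Z,CY);go([p[0],p[1],.15],M)
```

```text
0.8167 [ 0.41767716 -0.26570018  0.16711984] [-1.58557294e-01 -2.43483694e-01 -2.94355549e-01 -2.34882690e-04
 -1.51959040e+00 -1.25846178e+00] [ 0.91870387 -0.61759101 -0.76638859] 0.05140979496003648
turn [ 0.0002  0.0004 -0.0001] shift [0.0171 0.0617 0.051 ] | deg 0.0 mm 81.8
```

servo_tool(targets=[[[0, 0, 0], [0.017, 0.062, 0.051], 60], [[0, 0, 0], [0.017, 0.062, 0.051], 60], [[0, 0, 0], [0.017, 0.062, 0.051], 60], [[0, 0, 0], [0.017, 0.062, 0.051], 60]])

```text
time_s: 1.15
position: [0.4584, -0.1967, 0.1496]
orientation: [-0.055, 0.706, 0.056, 0.704]
force: [0.1, -0.4, 1.0]
grip_width: 0.0514
```

Run:
```python
from h import *
st=state();print(st['time_s'],st['position'],st['joint_pos'],st['force'],st['grip_width'])
p,d=capture('wrist');cv2.imwrite('pics/w1.png',p);W,_=cloud('wrist',d,st=st)
pt,dt=capture('top');cv2.imwrite('pics/t1.png',pt);np.save('t1.npy',dt)
z=W[...,2]
k=(z>.092)&(z<.106)&(np.hypot(W[...,0]-.4586,W[...,1]+.197)<.03)
print('tab',k.sum(),rect(W[k][:,:2]),np.mean(W[k],0))
hsv=cv2.cvtColor(p,cv2.COLOR_BGR2HSV)
g=(hsv[...,0]>50)&(hsv[...,0]<75)&(hsv[...,1]>100)&(z>0.06)&(z<.085)
print('lid',rect(W[g][:,:2]),np.median(z[g]))
```

```text
1.15 [ 0.45844174 -0.19668122  0.1495641 ] [-7.04320457e-04 -2.27445959e-01 -3.12890816e-01 -4.10021101e-04
 -1.48716205e+00 -1.41237795e+00] [ 0.08358894 -0.3812402   0.96954228] 0.05141094750935301
tab 1428 ((459.49151611328125, -198.78883361816406), (14.355472564697266, 24.002685546875), 9.045586585998535) [ 0.45830913 -0.19889689  0.10008006]
lid ((508.53936767578125, -190.81198120117188), (139.89889526367188, 199.1714630126953), 8.963801383972168) 0.07198314888635303
```

View pics/w1.png

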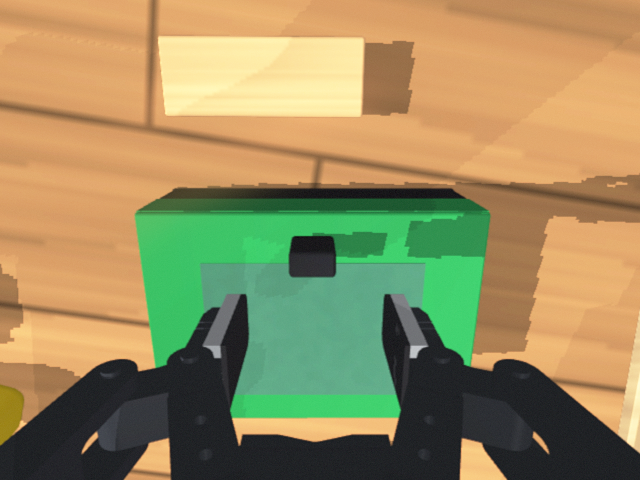

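The wrist view shows the tab at (312,257), between the fingers. The rectangle fit puts it at (0.4595, -0.1988). I'll descend and pinch it.

servo_tool(targets=[[[0, 0, 0], [0.035, -0.002, 0.001], 60], [[0, 0, 0], [0.07, -0.002, 0.001], 60], [[0, 0, 0], [0.07, -0.002, 0.001], 60], [[0, 0, 0], [0.07, -0.002, 0.001], 0], [[0, 0, 0], [0.07, -0.002, 0.001], 0], [[0, 0, 0], [0.07, -0.002, 0.001], 0], [[0, 0, 0], [0.07, -0.002, 0.001], 0]], squeeze=25)

```text
time_s: 1.83
position: [0.4591, -0.1983, 0.083]
orientation: [-0.053, 0.705, 0.056, 0.705]
force: [-7.9, 14.5, 4.9]
grip_width: 0.0232
```

```bash
sed -i 's/^CC=.*/CC=np.array([.5087,-.1908]); TH=np.radians(9.0)/' h.py
python3 - <<'E'
from h import *
st=state();print(st['time_s'],st['position'],st['joint_pos'],st['force'],st['grip_width'])
R0=R.from_quat(st['orientation']).as_matrix()
g=st['position']+R0[:,0]*(-.0187)
q=g-HINGE; r=(q@CX,q[2]); print('r',r)
for ph in np.arange(.15,1.81,.15):
    print(round(ph,2),np.round(R0.T@(tabpos(ph,r)-g),3))
E
```

```text
1.8333 [ 0.45914183 -0.19832358  0.08299622] [-0.00734838 -0.19734522 -0.40812472 -0.00458127 -1.3600601  -1.40823753] [-7.85858868 14.52552731  4.92006307] 0.02323347677423858
r (np.float64(-0.12013793174240547), np.float64(0.06769602942638392))
0.15 [-0.017 -0.     0.011]
0.3 [-0.032 -0.     0.025]
0.45 [-0.045  0.     0.041]
0.6 [-0.056  0.     0.059]
0.75 [-0.064  0.     0.078]
0.9 [-0.068  0.     0.099]
1.05 [-0.07   0.     0.119]
1.2 [-0.069  0.     0.14 ]
1.35 [-0.064  0.     0.16 ]
1.5 [-0.057  0.001  0.179]
1.65 [-0.047  0.001  0.197]
1.8 [-0.034  0.001  0.213]
```

servo_tool(targets=[[[0, 0, 0], [-0.017, 0, 0.01], 0], [[0, 0, 0], [-0.033, 0, 0.023], 0], [[0, 0, 0], [-0.046, 0, 0.038], 0], [[0, 0, 0], [-0.057, 0, 0.055], 0], [[0, 0, 0], [-0.062, 0, 0.064], 0], [[0, 0, 0], [-0.066, 0, 0.073], 0]], squeeze=40)

```text
time_s: 2.33
position: [0.5319, -0.1867, 0.148]
orientation: [-0.053, 0.705, 0.056, 0.705]
force: [-4.5, 11.5, -3.7]
grip_width: 0.023
```

Run:
```python
from h import *
st=state();print(st['time_s'],st['position'],st['joint_pos'],st['force'],st['grip_width'])
p,d=capture('scene');cv2.imwrite('pics/s2.png',p)
```

```text
2.3333 [ 0.53193337 -0.18670711  0.14796617] [ 0.01539361 -0.04786502 -0.15262506 -0.0047107  -1.4664699  -1.43083204] [-4.45652406 11.52043503 -3.66094523] 0.023041827110481986
```

View pics/s2.png

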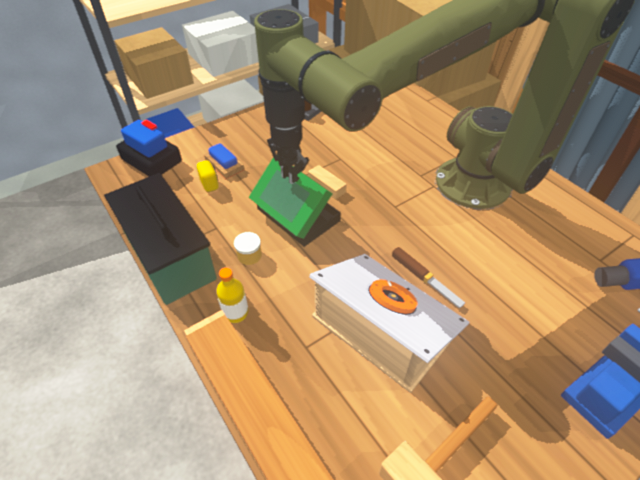

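servo_tool(targets=[[[0, 0, 0], [-0.006, 0, 0.019], 0], [[0, 0, 0], [-0.008, 0, 0.039], 0], [[0, 0, 0], [-0.008, 0, 0.059], 0], [[0, 0, 0], [-0.005, 0, 0.079], 0], [[0, 0, 0], [0.0, 0, 0.092], 0], [[0, 0, 0], [0.004, 0, 0.104], 0]])

```text
time_s: 2.88
position: [0.6363, -0.1701, 0.1454]
orientation: [-0.054, 0.704, 0.056, 0.706]
force: [-3.1, 12.8, 1.3]
grip_width: 0.0226
```

Run:
```python
from h import *
st=state();print(st['time_s'],st['position'],st['joint_pos'],st['force'],st['grip_width'])
p,d=capture('scene');cv2.imwrite('pics/s3.png',p)
```

```text
2.8833 [ 0.63627259 -0.1701302   0.14540588] [ 0.03948191  0.19900846  0.10288549 -0.00401666 -1.47114655 -1.45396997] [-3.11354935 12.83937207  1.27453796] 0.022632636509993382
```

View pics/s3.png

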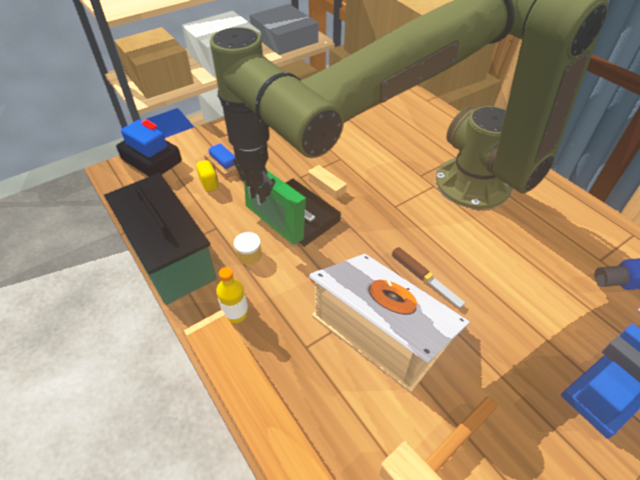

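servo_tool(targets=[[[0, 0, 0], [0, 0, 0], 45], [[0, 0, 0], [0, 0, 0], 60], [[0, 0, 0], [0, 0, 0], 60], [[0, 0, 0], [0, 0, 0], 60], [[0, 0, 0], [-0.04, 0, 0], 60], [[0, 0, 0], [-0.08, 0, 0], 60], [[0, 0, 0], [-0.12, 0, 0], 60], [[0, 0, 0], [-0.12, 0, -0.02], 60]])

```text
time_s: 3.6
position: [0.6178, -0.178, 0.2733]
orientation: [-0.056, 0.7, 0.052, 0.71]
force: [-0.4, -0.8, 4.2]
grip_width: 0.0514
```

Run:
```python
from h import *
st=state();print(st['time_s'],st['position'],st['joint_pos'],st['force'],st['grip_width'])
p,d=capture('scene');cv2.imwrite('pics/s4.png',p)
p,d=capture('top');cv2.imwrite('pics/t4.png',p);np.save('t4.npy',d)
for s in (1,-1):
    print('j'); go([CC[0],CC[1],.16],frame(-Z,s*CX))
```

```text
3.6 [ 0.61775984 -0.1780166   0.273338  ] [ 0.03267828  0.15028965  0.27739649  0.00466479 -1.68376234 -1.44993703] [-0.42853594 -0.77343771  4.23149595] 0.051359246656880915
j
turn [ 1.5661  0.0069 -0.0038] shift [ 0.1068  0.0032 -0.1069] | deg 89.7 mm 151.1
j
turn [-1.5755  0.0038  0.0069] shift [ 0.1068  0.0032 -0.1069] | deg 90.3 mm 151.1
```

View pics/s4.png

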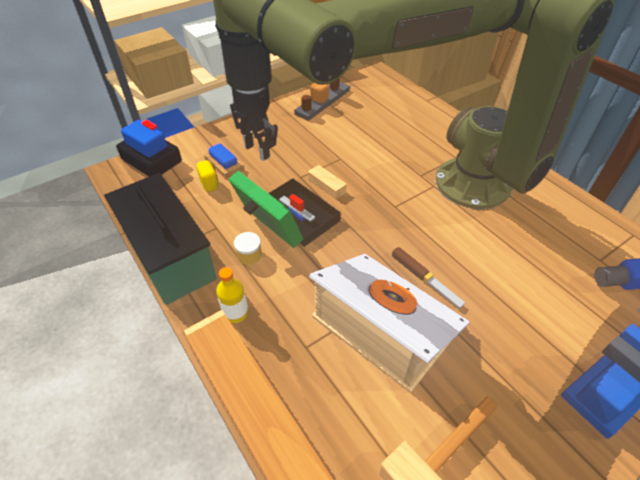

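The lid now stands open and the red-gripped wrench shows at (297,202) in the scene view. Next I'll move above the wrench, turning the other way because of joint 6's range, and work out the ring geometry.

servo_tool(targets=[[[-0.125, 0, 0], [0, 0, -0.02], 60], [[-0.25, 0, 0], [0, 0, -0.04], 60], [[-0.375, 0, 0], [0.01, 0.002, -0.06], 60], [[-0.5, 0, 0], [0.02, 0.003, -0.08], 60], [[-0.625, 0.002, 0.003], [0.04, 0.003, -0.107], 60], [[-0.75, 0.002, 0.003], [0.06, 0.003, -0.107], 60], [[-0.875, 0.002, 0.003], [0.08, 0.003, -0.107], 60], [[-1.0, 0.002, 0.004], [0.1, 0.003, -0.107], 60]])

```text
time_s: 4.37
position: [0.5075, -0.1902, 0.1616]
orientation: [-0.386, 0.592, 0.389, 0.591]
force: [0.1, 0.4, 0.2]
grip_width: 0.0512
```

servo_tool(targets=[[[-0.125, 0, 0], [0, 0, 0], 60], [[-0.25, 0, 0], [0, 0, 0], 60], [[-0.375, 0, 0], [0, 0, 0], 60], [[-0.5, 0, 0], [0, 0, 0], 60], [[-0.575, 0, 0], [0, 0, 0], 60], [[-0.575, 0, 0], [0, 0, 0], 60]])

```text
time_s: 4.87
position: [0.5079, -0.1901, 0.162]
orientation: [-0.537, 0.459, 0.54, 0.458]
force: [0.4, -0.3, 0.5]
grip_width: 0.0514
```

Run:
```python
from h import *
st=state();print(st['time_s'],st['position'],st['joint_pos'],st['force'],st['grip_width'])
p,d=capture('wrist');cv2.imwrite('pics/w5.png',p);W,_=cloud('wrist',d,st=st)
hsv=cv2.cvtColor(p,cv2.COLOR_BGR2HSV);z=W[...,2]
k=((hsv[...,0]<8)|(hsv[...,0]>172))&(hsv[...,1]>150)&(z>.056)&(z<.067)
print('grip',k.sum(),rect(W[k][:,:2]),np.mean(W[k],0))
k2=(z>.023)&(z<.034)&(np.hypot(W[...,0]-CC[0],W[...,1]-CC[1])<.07)&(hsv[...,1]<60)
print('bar',k2.sum(),rect(W[k2][:,:2]),np.median(z[k2]))
go([CC[0],CC[1],.033],frame(-Z,-CX))
```

```text
4.8667 [ 0.5078783  -0.19007458  0.16202976] [ 0.01133407 -0.10609318 -0.18295678 -0.00196889 -1.4988456   0.14869972] [ 0.42064017 -0.31704088  0.53170941] 0.05139174058090819
grip 1633 ((511.18505859375, -194.0454864501953), (15.332354545593262, 43.05653381347656), 12.282535552978516) [ 0.51138755 -0.19516886  0.06175282]
bar 3655 ((507.54815673828125, -191.75506591796875), (111.56477355957031, 137.16566467285156), 67.76744079589844) 0.028109352118907194
turn [-0.0013  0.0026 -0.0044] shift [ 0.1291 -0.0012 -0.0012] | deg 0.3 mm 129.1
```

View pics/w5.png

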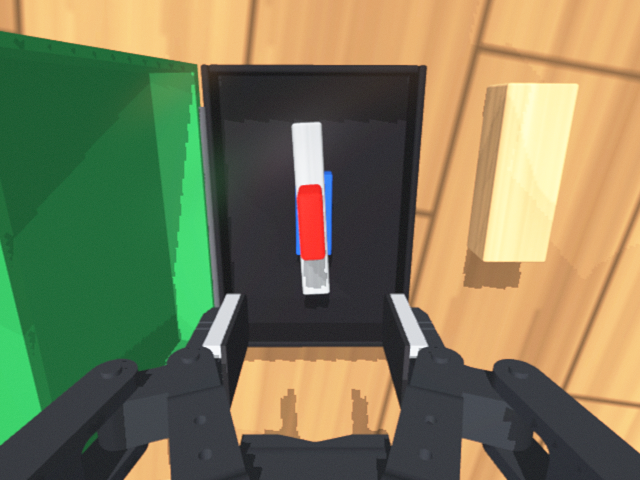

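The wrench's bar runs from (307,125) to (315,293) and is turned about 3° from the case's long direction. I'll align the jaws to that and grasp the wrench.

Run:
```python
from h import *
a=np.radians(12.2)
go([.5112,-.1941,.034],frame(-Z,-np.array([np.cos(a),np.sin(a),0])))
```

```text
turn [-0.0571  0.0027 -0.0043] shift [ 0.1281 -0.0031 -0.0049] | deg 3.3 mm 128.2
```

servo_tool(targets=[[[-0.057, 0.003, -0.004], [0.03, -0.003, -0.005], 55], [[-0.057, 0.003, -0.004], [0.07, -0.003, -0.005], 55], [[-0.057, 0.003, -0.004], [0.1, -0.003, -0.005], 55], [[-0.057, 0.003, -0.004], [0.12, -0.003, -0.005], 55], [[-0.057, 0.003, -0.004], [0.128, -0.003, -0.005], 55], [[-0.057, 0.003, -0.004], [0.128, -0.003, -0.005], 55]], squeeze=60)

```text
time_s: 5.42
position: [0.5101, -0.194, 0.0323]
orientation: [-0.549, 0.445, 0.551, 0.443]
force: [0.3, 0.8, 0.3]
grip_width: 0.0469
```

servo_tool(targets=[[[0, 0, 0], [0, 0, 0], 30], [[0, 0, 0], [0, 0, 0], 0], [[0, 0, 0], [0, 0, 0], 0], [[0, 0, 0], [0, 0, 0], 0], [[0, 0, 0], [0, 0, 0], 0], [[0, 0, 0], [0, 0, 0], 0]], squeeze=60)

```text
time_s: 5.92
position: [0.5129, -0.1942, 0.0369]
orientation: [0.552, -0.443, -0.549, -0.444]
force: [-1.4, 0.8, 5.9]
grip_width: 0.0148
```

Run:
```python
from h import *
st=state();print(st['time_s'],st['position'],st['joint_pos'],st['force'],st['grip_width'])
p,d=capture('wrist');cv2.imwrite('pics/w6.png',p)
```

```text
5.9167 [ 0.51291181 -0.19424481  0.03685173] [ 0.00520863 -0.03530277 -0.34897615  0.00125634 -1.25298162  0.20946832] [-1.41712008  0.79892724  5.90114069] 0.014811956012167973
```

View pics/w6.png

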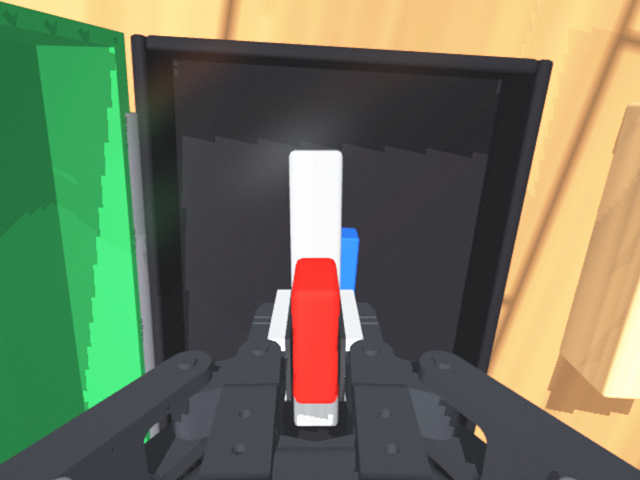

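Both fingers are on the red grip at (315,330), with the bar visible. I'll lift it, then measure the wrench's pose in the hand.

servo_tool(targets=[[[0, 0, 0], [-0.02, 0, 0], 0], [[0, 0, 0], [-0.05, 0, 0], 0], [[0, 0, 0], [-0.08, 0, 0], 0], [[0, 0, 0], [-0.12, 0, 0], 0], [[0, 0, 0], [-0.16, 0, 0], 0], [[0, 0, 0], [-0.2, 0, 0], 0], [[0, 0, 0], [-0.2, 0, 0], 0]], squeeze=80)

```text
time_s: 6.55
position: [0.5137, -0.1952, 0.2446]
orientation: [0.555, -0.442, -0.546, -0.446]
force: [-0.4, -0.6, 0.7]
grip_width: 0.0145
```

Run:
```python
from h import *
st=state();print(st['time_s'],st['position'],st['joint_pos'],st['force'],st['grip_width'])
p,d=capture('wrist');cv2.imwrite('pics/w7.png',p);np.save('w7.npy',d)
# tool-frame cloud
m=camera_model('wrist');T=m['tool_from_camera'];v,u=np.mgrid[0:480,0:640]
P=np.stack([(u-m['cx'])/m['fx']*d,(v-m['cy'])/m['fy']*d,d],-1)@T[:3,:3].T+T[:3,3]
hsv=cv2.cvtColor(p,cv2.COLOR_BGR2HSV)
k=((hsv[...,0]<8)|(hsv[...,0]>172))&(hsv[...,1]>150)&(d>0)
q=P[k];print('red',k.sum(),np.percentile(q,[1,50,99],axis=0).round(4))
t=q[q[:,0]<np.percentile(q[:,0],50)];print(rect(t[:,1:]))
b=(hsv[...,1]<50)&(hsv[...,2]>100)&(abs(P[...,1])<.013)&(abs(P[...,0])<.03)
q=P[b];print('bar',b.sum(),np.percentile(q,[1,50,99],axis=0).round(4),rect(q[:,1:]))
far=P[(b)&(P[...,2]<-.03)]; print(len(far),np.median(far,0))
A=np.c_[far[:,2],np.ones(len(far))];print('slope x(z),y(z)',np.linalg.lstsq(A,far[:,0],rcond=None)[0],np.linalg.lstsq(A,far[:,1],rcond=None)[0])
# ring from top0
p=cv2.imread('pics/top0.png');d=np.load('top0.npy');W,M=cloud('top',d)
hsv=cv2.cvtColor(p,cv2.COLOR_BGR2HSV);z=W[...,2]
a=(hsv[...,1]<40)&(hsv[...,2]>130)&(z>.03)&(z<.25)&(np.hypot(W[...,0]-.53,W[...,1]-.22)<.2)
q=W[a]
for _ in range(8):
    cc=q.mean(0);vt=np.linalg.svd(q-cc,full_matrices=False)[2];nn=vt[2]*np.sign(vt[2][2]);r=(q-cc)@nn;q=q[abs(r)<.003]
c0=cc+nn*.012
mt=camera_model('top')
def ray(u,v):
    dd=M[:3,:3]@np.array([(u-mt['cx'])/mt['fx'],(v-mt['cy'])/mt['fy'],1]);o=M[:3,3]
    return o+dd*((c0-o)@nn)/(dd@nn)
f=lambda x,y:ray((x+.5)/6-.5+180,(y+.5)/6-.5+205)
ha,hb=f(441,265),f(281,357);wm=f(445,355);bm=f(405,440)
c=(ha+hb)/2;print('n',nn,'ring c',c,'holes',ha,hb,np.linalg.norm(ha-hb),'circ',f(361,303))
```

```text
6.55 [ 0.51370688 -0.19524382  0.2446308 ] [ 0.00520897 -0.10575882 -0.03492704  0.00409738 -1.62739208  0.20953464] [-0.40626173 -0.64534718  0.68781007] 0.014499399859575475
red 6451 [[-0.0267 -0.008  -0.0212]
 [-0.0248 -0.0006 -0.0073]
 [ 0.0035  0.0068  0.0206]]
((-0.7237186431884766, 0.09199142456054688), (42.26263427734375, 14.66814136505127), 89.93950653076172)
bar 7609 [[-0.0286 -0.0123 -0.0607]
 [ 0.0089 -0.0005 -0.0338]
 [ 0.0113  0.0123  0.0611]] ((0.5260763168334961, 1.0988044738769531), (124.5169448852539, 25.97344970703125), 87.59901428222656)
4283 [ 0.00904521 -0.00055685 -0.04645593]
slope x(z),y(z) [-0.01915074  0.00824506] [-0.00152389 -0.00067826]
n [-0.4850117  -0.11517204  0.86689045] ring c [0.52204141 0.21898156 0.10842171] holes [0.54140695 0.1823657  0.11439178] [0.50267587 0.25559742 0.10245165] 0.0836991517123605 circ [0.52551628 0.21853511 0.11030654]
```

View pics/w7.png

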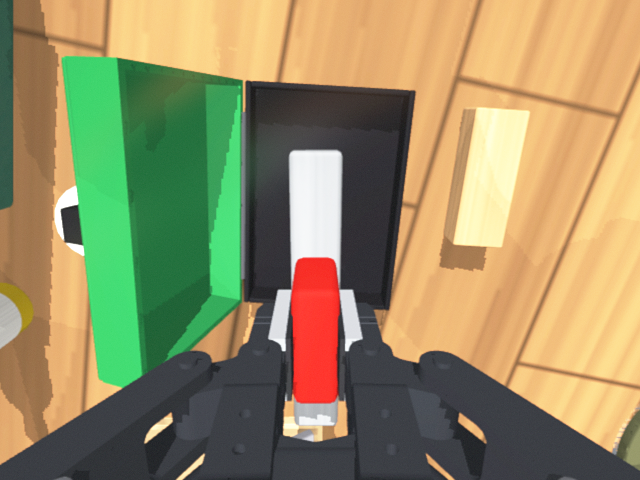

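```bash
cat >> h.py <<'E'
N=np.array([-.4850,-.1152,.8669]); N/=np.linalg.norm(N)
RC=np.array([.5230,.2190,.109]); HD=np.array([.0387,-.0732,.0119])
def ringframe(s=1): 
    z=s*HD; x=-N; y=np.cross(z,x); return frame(x,y)
E
python3 - <<'E'
from h import *
st=state();R0=R.from_quat(st['orientation']).as_matrix();print(np.round(R0,2))
for s in (1,-1):
    M=ringframe(s);print(s,np.round(M,2))
    pos=RC-M@np.array([.10,0,-.115]);print(pos)
    go(pos,M)
    print('yaw from down',np.degrees(R.from_matrix(R0.T@M).as_euler('XYZ')))
E
```

```text
[[ 0.01 -0.98 -0.21]
 [-0.   -0.21  0.98]
 [-1.   -0.01 -0.  ]]
1 [[ 0.48  0.74  0.46]
 [ 0.12  0.47 -0.88]
 [-0.87  0.48  0.14]]
[0.52768945 0.10684475 0.2120738 ]
turn [ 2.7493 -0.7228 -0.0934] shift [ 0.0278 -0.0781  0.2913] | deg 163.0 mm 302.9
yaw from down [164.37470274  -7.84667545  28.38286957]
-1 [[ 0.48 -0.74 -0.46]
 [ 0.12 -0.47  0.88]
 [-0.87 -0.48 -0.14]]
[0.42131112 0.30811538 0.17930519]
turn [-0.3006  0.0659 -0.5102] shift [ 0.0592 -0.0167  0.5107] | deg 34.1 mm 514.4
yaw from down [-15.62529726   7.84667545 -28.38286957]
```

servo_tool(targets=[[[-0.05, 0.01, -0.08], [0.0, 0, 0.04], 0], [[-0.1, 0.02, -0.17], [0.01, -0.002, 0.08], 0], [[-0.15, 0.03, -0.255], [0.02, -0.004, 0.12], 0], [[-0.2, 0.045, -0.34], [0.03, -0.006, 0.16], 0], [[-0.25, 0.055, -0.425], [0.035, -0.008, 0.2], 0], [[-0.3, 0.066, -0.51], [0.04, -0.01, 0.24], 0], [[-0.3, 0.066, -0.51], [0.045, -0.012, 0.28], 0], [[-0.3, 0.066, -0.51], [0.05, -0.014, 0.32], 0]])

```text
time_s: 7.27
position: [0.4551, 0.1228, 0.1831]
orientation: [0.721, -0.217, -0.462, -0.468]
force: [1.8, 0.1, -2.0]
grip_width: 0.0145
```

Run:
```python
from h import *
st=state();print(st['time_s'],st['position'],st['joint_pos'],st['force'],st['grip_width'])
M=ringframe(-1);go(RC-M@np.array([.10,0,-.115]),M)
```

```text
7.2667 [0.4550617  0.12280223 0.18310301] [ 0.93750394 -0.8979412  -0.86971611  0.34324068 -1.20775702 -0.47449578] [ 1.75212172  0.1252858  -2.01170693] 0.01451475160119431
turn [-0.0028  0.0077 -0.0041] shift [ 0.0094 -0.0598  0.1784] | deg 0.5 mm 188.4
```

servo_tool(targets=[[[0, 0.008, -0.004], [0.0, -0.013, 0.04], 0], [[0, 0.008, -0.004], [0.002, -0.026, 0.08], 0], [[0, 0.008, -0.004], [0.004, -0.04, 0.12], 0], [[0, 0.008, -0.004], [0.008, -0.053, 0.16], 0], [[0, 0.008, -0.004], [0.009, -0.06, 0.178], 0], [[0, 0.008, -0.004], [0.009, -0.06, 0.178], 0], [[0, 0.008, -0.004], [0.009, -0.06, 0.178], 0]])

```text
time_s: 7.85
position: [0.4226, 0.3071, 0.1782]
orientation: [0.724, -0.22, -0.46, -0.465]
force: [0.2, -0.5, -3.2]
grip_width: 0.0144
```

Run:
```python
from h import *
st=state();print(st['time_s'],st['position'],st['joint_pos'],st['qd'],st['force'],st['grip_width'])
M=ringframe(-1);go(RC-M@np.array([.10,0,-.115]),M)
p,d=capture('wrist');cv2.imwrite('pics/w8.png',p);np.save('w8.npy',d);np.save('st8.npy',np.r_[st['position'],st['orientation']])
```

```text
7.85 [0.42258605 0.30714968 0.17815939] [ 1.29782666 -0.61493077 -0.78161604  0.48739537 -1.18562065 -0.91131858] [-0.03158315 -0.03807025 -0.00770426 -0.0008238  -0.00921743  0.00680349] [ 0.21208894 -0.4864899  -3.17320018] 0.014369932161569685
turn [ 0.0009 -0.0033 -0.0071] shift [-0.0015 -0.      0.0013] | deg 0.5 mm 2.0
```

View pics/w8.png

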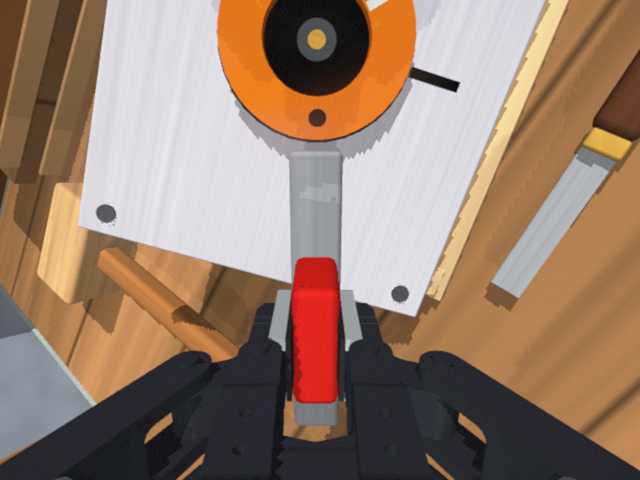

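The wrist view shows the ring's centre at (317,39) and one hole at (317,118). The other hole is off the top, so I'll back off to see both.

servo_tool(targets=[[[0.001, -0.003, -0.007], [-0.03, 0, -0.01], 0], [[0.001, -0.003, -0.007], [-0.06, 0, -0.02], 0], [[0.001, -0.003, -0.007], [-0.07, 0, -0.02], 0], [[0.001, -0.003, -0.007], [-0.07, 0, -0.02], 0], [[0.001, -0.003, -0.007], [-0.07, 0, -0.02], 0], [[0.001, -0.003, -0.007], [-0.07, 0, -0.02], 0]])

```text
time_s: 8.4
position: [0.3989, 0.2807, 0.2422]
orientation: [0.724, -0.217, -0.458, -0.468]
force: [0.5, -0.2, -2.5]
grip_width: 0.0147
```

Run:
```python
from h import *
st=state();print(st['time_s'],st['position'],st['joint_pos'],abs(st['qd']).max(),st['force'],st['grip_width'])
p,d=capture('wrist');cv2.imwrite('pics/w9.png',p);np.save('w9.npy',d);np.save('st9.npy',np.r_[st['position'],st['orientation']])
```

```text
8.4 [0.39891852 0.28068349 0.24223452] [ 1.35783707 -0.73228304 -0.73086724  0.47935435 -1.35481985 -0.8907201 ] 0.017210098150014796 [ 0.46412898 -0.23912043 -2.52562682] 0.014733718871695249
```

View pics/w9.png

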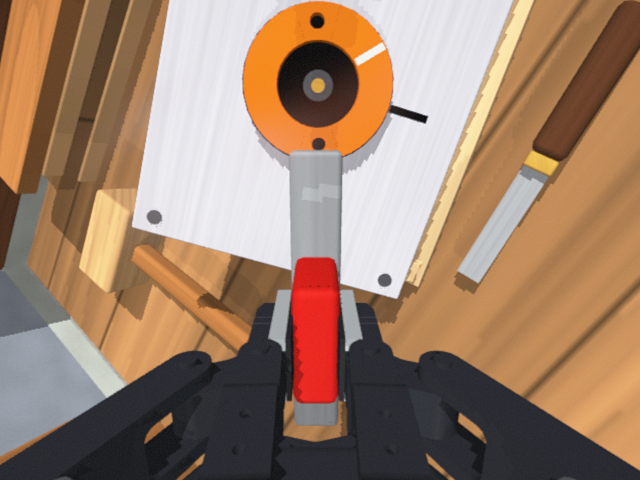

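```bash
cat > ring.py <<'E'
from h import *
def ringtool(p,d,verbose=1):
    m=camera_model('wrist');T=m['tool_from_camera'];v,u=np.mgrid[0:480,0:640]
    ray=np.stack([(u-m['cx'])/m['fx'],(v-m['cy'])/m['fy'],np.ones(u.shape)],-1)@T[:3,:3].T; o=T[:3,3]
    P=ray*d[...,None]+o
    hsv=cv2.cvtColor(p,cv2.COLOR_BGR2HSV)
    org=(hsv[...,0]>7)&(hsv[...,0]<18)&(hsv[...,1]>200)&(hsv[...,2]>150)&(d>0)
    org[300:]=False
    n,l,s,c=cv2.connectedComponentsWithStats(org.astype(np.uint8));i=1+np.argmax(s[1:,4]);org=l==i
    q=P[org]
    for _ in range(8):
        cc=q.mean(0);nn=np.linalg.svd(q-cc,full_matrices=False)[2][2];nn*=-np.sign(nn[0]);q=q[abs((q-cc)@nn)<.002]
    onface=lambda uv: o+ (r:=T[:3,:3]@np.array([(uv[0]-m['cx'])/m['fx'],(uv[1]-m['cy'])/m['fy'],1]))*((cc-o)@nn)/(r@nn)
    # holes: dark inside ring hull, small comps
    hull=cv2.convexHull(np.argwhere(org)[:,::-1].astype(np.int32));mask=np.zeros(org.shape,np.uint8);cv2.fillConvexPoly(mask,hull,1)
    dark=((hsv[...,2]<140)&(mask>0)).astype(np.uint8)
    n,l,s,c=cv2.connectedComponentsWithStats(dark)
    H=[]
    for i in range(1,n):
        if 50<s[i,4]<500:
            H.append(onface(c[i])); print('hole px',c[i],s[i],np.round(H[-1],4))
    # outer circle: project hull to face, fit circle
    hp=np.array([onface(x[0]) for x in hull])
    e1=np.cross(nn,[0,1,0]);e1/=np.linalg.norm(e1);e2=np.cross(nn,e1)
    a=np.stack([(hp-cc)@e1,(hp-cc)@e2],1)
    full=(hull[:,0,1]>2)
    a=a[full];X=np.linalg.lstsq(np.c_[2*a,np.ones(len(a))],(a**2).sum(1),rcond=None)[0]
    rad=np.sqrt(X[2]+X[0]**2+X[1]**2);ctr=cc+e1*X[0]+e2*X[1]
    print('normal(tool)',np.round(nn,4),'circle centre',np.round(ctr,4),'r',rad)
    return nn,H,ctr
E
python3 - <<'E'
from ring import *
for k in (8,9):
    p=cv2.imread(f'pics/w{k}.png');d=np.load(f'w{k}.npy');s=np.load(f'st{k}.npy')
    nn,H,c=ringtool(p,d)
    A=R.from_quat(s[3:]).as_matrix()
    print('world n',np.round(A@nn,4),'c',np.round(A@c+s[:3],4),[np.round(A@h+s[:3],4) for h in H])
    if len(H)==2:
        print('mid',(H[0]+H[1])/2,'dist',np.linalg.norm(H[0]-H[1]),'dir',(H[0]-H[1])/np.linalg.norm(H[0]-H[1]))
E
```

```text
hole px [316.87136929 117.51452282] [309 109  17  18 241] [ 0.1008  0.0008 -0.0704]
normal(tool) [-0.9999  0.009  -0.0044] circle centre [ 0.101   0.0006 -0.1117] r 0.053403871254419887
world n [-0.4859 -0.1171  0.8662] c [0.5223 0.2201 0.1063] [array([0.503 , 0.2562, 0.1004])]
hole px [316.70588235  20.2       ] [310  13  14  15 170] [ 0.1707  0.001  -0.133 ]
hole px [318.76086957 142.22826087] [312 138  13  10  92] [ 0.1706  0.0026 -0.0506]
normal(tool) [-1.e+00  6.e-04 -4.e-04] circle centre [ 0.1707  0.0016 -0.0914] r 0.053153786245276585
world n [-0.4861 -0.1161  0.8662] c [0.5226 0.2195 0.1065] [array([0.5423, 0.1833, 0.1127]), array([0.5032, 0.2549, 0.1003])]
mid [ 0.17066114  0.00178027 -0.09177058] dist 0.082443560488698 dir [ 4.07241499e-04 -1.92991619e-02 -9.99813671e-01]
```

Run:
```python
from h import *
for k in (7,8,9):
    p=cv2.imread(f'pics/w{k}.png');d=np.load(f'w{k}.npy')
    m=camera_model('wrist');T=m['tool_from_camera'];v,u=np.mgrid[0:480,0:640]
    P=np.stack([(u-m['cx'])/m['fx']*d,(v-m['cy'])/m['fy']*d,d],-1)@T[:3,:3].T+T[:3,3]
    hsv=cv2.cvtColor(p,cv2.COLOR_BGR2HSV)
    b=(hsv[...,1]<50)&(hsv[...,2]>90)&(abs(P[...,1])<.0125)&(P[...,0]>.003)&(P[...,0]<.015)
    for lo,hi in ((-.065,-.05),(-.05,-.035),(.03,.05),(.05,.065)):
        q=P[b&(P[...,2]>lo)&(P[...,2]<hi)]
        if len(q)>20: print(k,lo,len(q),'x',np.median(q[:,0]).round(5),'ymid',((np.percentile(q[:,1],3)+np.percentile(q[:,1],97))/2).round(5),'z',np.percentile(q[:,2],[1,99]).round(4))
    r=((hsv[...,0]<6)|(hsv[...,0]>172))&(hsv[...,1]>150)&(P[...,0]<-.02)
    q=P[r];print('red top y',np.percentile(q[:,1],[2,98]),'z',np.percentile(q[:,2],[1,99]),'x',np.median(q[:,0]))
```

```text
7 -0.065 1657 x 0.00942 ymid -0.0003 z [-0.061  -0.0501]
7 -0.05 2007 x 0.0093 ymid -0.00041 z [-0.0498 -0.0352]
7 0.03 38 x 0.00892 ymid -9e-05 z [0.0476 0.05  ]
7 0.05 920 x 0.00912 ymid -0.00031 z [0.0501 0.0624]
red top y [-0.0076648  0.006799 ] z [-0.02129541  0.0205725 ] x -0.024647853603929938
8 -0.065 1647 x 0.00941 ymid -0.00028 z [-0.061  -0.0501]
8 -0.05 2010 x 0.00929 ymid -0.00021 z [-0.0499 -0.0352]
8 0.03 37 x 0.0087 ymid -0.00015 z [0.0481 0.05  ]
8 0.05 897 x 0.00905 ymid -9e-05 z [0.0501 0.0622]
red top y [-0.00760444  0.00679885] z [-0.02134035  0.02054066] x -0.02466714103187049
9 -0.065 1619 x 0.00936 ymid -0.00029 z [-0.061  -0.0501]
9 -0.05 2018 x 0.00923 ymid -0.00022 z [-0.0498 -0.0351]
9 0.03 44 x 0.00899 ymid -0.00011 z [0.0476 0.05  ]
9 0.05 913 x 0.00914 ymid -0.0001 z [0.0502 0.0623]
red top y [-0.00762634  0.00680102] z [-0.02138529  0.0206491 ] x -0.024667898096897414
```

The bar sits flat and centred in the hand. I'll move over the ring with the tips about 8 mm above its face.

servo_tool(targets=[[[-0.01, 0, 0], [0.0, 0.001, -0.035], 0], [[-0.01, 0, 0], [0.03, 0.002, -0.06], 0], [[-0.01, 0, 0], [0.06, 0.002, -0.08], 0], [[-0.01, 0, 0], [0.09, 0.002, -0.092], 0], [[-0.01, 0, 0], [0.12, 0.002, -0.092], 0], [[-0.01, 0, 0], [0.135, 0.002, -0.092], 0], [[-0.01, 0, 0], [0.135, 0.002, -0.092], 0], [[-0.01, 0, 0], [0.135, 0.002, -0.092], 0]], squeeze=90)

```text
time_s: 9.12
position: [0.5054, 0.2143, 0.1371]
orientation: [0.726, -0.216, -0.459, -0.464]
force: [0.9, -0.6, -2.5]
grip_width: 0.0146
```

```bash
cat >> h.py <<'E'
# in-hand wrench and ring face in world (wrist-camera based)
def ringworld():
    s=np.load('st9.npy');A=R.from_quat(s[3:]).as_matrix()
    c=A@np.array([.1707,.0016,-.0912])+s[:3]
    th=-.010
    M=A@R.from_rotvec([th,0,0]).as_matrix()
    return c,M
def rel(st=None):
    st=st or state();c,M=ringworld();A=R.from_quat(st['orientation']).as_matrix()
    g=A@np.array([.0272,-.0002,.0005])+st['position']
    q=M.T@(g-c);rv=R.from_matrix(M.T@A).as_rotvec()
    print('t',round(st['time_s'],2),'tips rel ring (depth,y,z mm)',np.round(q*1000,1),'rot',np.round(rv,3),'F tool',np.round(A.T@st['force'],1),'T',np.round(A.T@st['torque'],2),'j6',st['joint_pos'][5].round(2),'w',st['grip_width'].round(4),'qd',abs(st['qd']).max().round(3))
E
python3 - <<'E'
from h import *
rel()
p,d=capture('wrist');cv2.imwrite('pics/w10.png',p)
rel()
E
```

```text
Traceback (most recent call last):
  File "h.py", line 46, in rel
    print('t',round(st['time_s'],2),'tips rel ring (depth,y,z mm)',np.round(q*1000,1),'rot',np.round(rv,3),'F tool',np.round(A.T@st['force'],1),'T',np.round(A.T@st['torque'],2),'j6',st['joint_pos'][5].round(2),'w',st['grip_width'].round(4),'qd',abs(st['qd']).max().round(3))
                                                                                                                                                                                                                      ^^^^^^^^^^^^^^^^^^^^^^
AttributeError: 'float' object has no attribute 'round'
```

```bash
sed -i "s/st\['grip_width'\].round(4)/round(st['grip_width'],4)/" h.py
python3 - <<'E'
from h import *
rel()
p,d=capture('wrist');cv2.imwrite('pics/w10.png',p)
rel()
E
```

```text
t 9.12 tips rel ring (depth,y,z mm) [-8.4  0.5 -0.7] rot [-0.     0.002  0.002] F tool [ 2.5  0.8 -0.6] T [-0.02 -0.53  1.65] j6 -0.61 w 0.0146 qd 0.042
t 9.17 tips rel ring (depth,y,z mm) [-9.9 -1.1 -0.3] rot [-0.001  0.001 -0.001] F tool [1.5 1.1 0.3] T [ 0.   -0.56  1.6 ] j6 -0.61 w 0.0144 qd 0.027
```

View pics/w10.png

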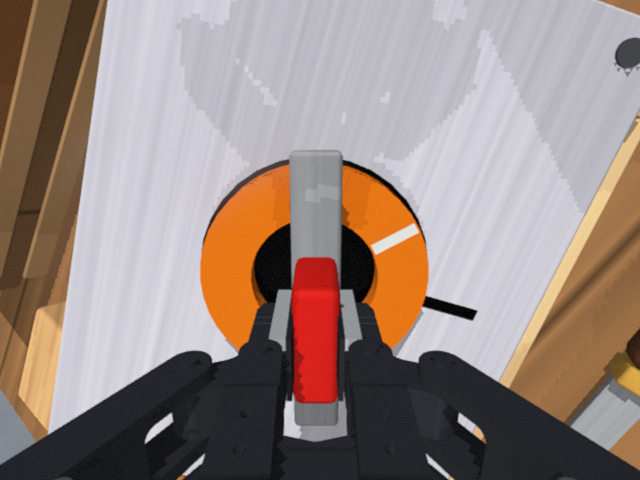

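```bash
cat > fit.py <<'E'
from h import *
from scipy.optimize import least_squares
def fit(p,d,show=True):
    m=camera_model('wrist');T=m['tool_from_camera'];o=T[:3,3];v,u=np.mgrid[0:480,0:640]
    ray=np.stack([(u-m['cx'])/m['fx'],(v-m['cy'])/m['fy'],np.ones(u.shape)],-1)@T[:3,:3].T
    P=ray*d[...,None]+o
    hsv=cv2.cvtColor(p,cv2.COLOR_BGR2HSV)
    org=(hsv[...,0]>7)&(hsv[...,0]<19)&(hsv[...,1]>190)&(hsv[...,2]>120)&(d>0)
    n,l,s,c=cv2.connectedComponentsWithStats(org.astype(np.uint8))
    keep=np.zeros_like(org)
    for i in range(1,n):
        if s[i,4]>300 and abs(c[i][0]-315)<130: keep|=l==i
    q=P[keep]
    for _ in range(8):
        cc=np.median(q,0);x=q-q.mean(0);cc=q.mean(0);nn=np.linalg.svd(x,full_matrices=False)[2][2];nn*=-np.sign(nn[0]);q=q[abs((q-cc)@nn)<.002]
    # project mask boundary to face plane
    t=((cc-o)@nn)/(ray@nn); F=ray*t[...,None]+o
    ed=keep&~cv2.erode(keep.astype(np.uint8),np.ones((3,3))).astype(bool)
    e=F[ed][:,1:]
    res=[]
    for r0,tol in ((.054,.0025),(.030,.0025)):
        best=None
        rng=np.random.default_rng(0)
        for _ in range(3000):
            a,b=e[rng.integers(len(e),size=2)]
            mm=(a+b)/2;L=np.linalg.norm(b-a)
            if L<.02 or L>2*r0: continue
            h=np.sqrt(r0**2-L*L/4);w=np.array([-(b-a)[1],(b-a)[0]])/L
            for s_ in (1,-1):
                c=mm+s_*h*w;k=(abs(np.linalg.norm(e-c,axis=1)-r0)<.0012).sum()
                if best is None or k>best[0]: best=(k,c)
        c=best[1];r=r0
        for _ in range(5):
            sel=e[abs(np.linalg.norm(e-c,axis=1)-r)<.0015]
            X=np.linalg.lstsq(np.c_[2*sel,np.ones(len(sel))],(sel**2).sum(1),rcond=None)[0];c=X[:2];r=np.sqrt(X[2]+c@c)
        res.append((c,r,len(sel)))
        print('circle r0',r0,'centre y,z (tool)',np.round(c,5),'r',round(r,5),len(sel))
    fx=lambda c: cc[0]-((c-cc[1:])@nn[1:])/nn[0]
    print('normal',np.round(nn,4),'face x',round(fx(res[0][0]),5))
    w=(hsv[...,1]<70)&(hsv[...,2]>150); rr=np.linalg.norm(F[...,1:]-res[0][0],axis=-1)
    w&=(rr>.034)&(rr<.050)&(F[...,1]>.014)
    if w.sum()>20:
        a=F[w][:,1:]-res[0][0]; print('white mark ang (y->z)',np.arctan2(a[:,1].mean(),a[:,0].mean()).round(3),w.sum())
    b=(hsv[...,2]<60)&(rr>.056)&(rr<.078)&(F[...,1]>.03)&(abs((P-cc)@nn+.012)<.004)
    if b.sum()>20:
        a=F[b][:,1:]-res[0][0]; print('black mark ang (parallax uncorrected)',np.arctan2(a[:,1].mean(),a[:,0].mean()).round(3),b.sum())
    return nn,res
if __name__=='__main__':
    import sys
    for k in sys.argv[1:]:
        fit(cv2.imread(f'pics/w{k}.png'),np.load(f'w{k}.npy'))
E
python3 fit.py 8 9
python3 - <<'E'
from fit import *
rel();st=state();p,d=capture('wrist');np.save('w11.npy',d);cv2.imwrite('pics/w11.png',p);fit(p,d)
E
```

```text
circle r0 0.054 centre y,z (tool) [ 0.00057 -0.11173] r 0.05312 460
circle r0 0.03 centre y,z (tool) [ 0.00024 -0.11155] r 0.02948 343
normal [-0.9999  0.0091 -0.0046] face x 0.10099
white mark ang (y->z) -0.495 74
black mark ang (parallax uncorrected) 0.308 369
circle r0 0.054 centre y,z (tool) [ 0.0016  -0.09096] r 0.05307 502
circle r0 0.03 centre y,z (tool) [ 0.0015  -0.09081] r 0.02973 362
normal [-1.e+00  6.e-04 -4.e-04] face x 0.17067
white mark ang (y->z) -0.43 193
black mark ang (parallax uncorrected) 0.292 189
t 9.17 tips rel ring (depth,y,z mm) [-9.9 -1.1 -0.3] rot [-0.001  0.001 -0.001] F tool [1.5 1.1 0.3] T [ 0.   -0.56  1.6 ] j6 -0.61 w 0.0144 qd 0.027
circle r0 0.054 centre y,z (tool) [0.00099 0.00025] r 0.05323 715
circle r0 0.03 centre y,z (tool) [ 0.00083 -0.00021] r 0.02949 277
normal [-1.0e+00 -2.0e-04 -1.2e-03] face x 0.03701
white mark ang (y->z) -0.077 522
black mark ang (parallax uncorrected) 0.238 432
```

The fit puts the ring's centre about 1 mm to +y of the wrench's, so I'll correct that and descend part way.

servo_tool(targets=[[[0, 0, 0], [0.003, 0.001, 0], 0], [[0, 0, 0], [0.006, 0.001, 0], 0], [[0, 0, 0], [0.009, 0.001, 0], 0], [[0, 0, 0], [0.012, 0.001, 0], 0], [[0, 0, 0], [0.014, 0.001, 0], 0], [[0, 0, 0], [0.014, 0.001, 0], 0]])

```text
time_s: 9.72
position: [0.5115, 0.2167, 0.126]
orientation: [0.726, -0.214, -0.459, -0.465]
force: [0.8, -0.0, -2.7]
grip_width: 0.0144
```

Run:
```python
from fit import *
rel();st=state();p,d=capture('wrist');np.save('w12.npy',d);cv2.imwrite('pics/w12.png',p);fit(p,d);rel()
```

```text
t 9.72 tips rel ring (depth,y,z mm) [4.5 0.  0.2] rot [-0.001 -0.    -0.001] F tool [2.7 0.7 0. ] T [-0.01 -0.51  1.75] j6 -0.62 w 0.0144 qd 0.011
circle r0 0.054 centre y,z (tool) [-0.0001  -0.00029] r 0.05329 741
circle r0 0.03 centre y,z (tool) [-2.7e-04  1.0e-05] r 0.02994 301
normal [-1.e+00 -4.e-04  1.e-04] face x 0.02262
white mark ang (y->z) -0.482 414
black mark ang (parallax uncorrected) 0.233 495
t 9.77 tips rel ring (depth,y,z mm) [ 4.3 -0.1  0.2] rot [-0.    -0.    -0.001] F tool [ 2.1  1.3 -0.4] T [-0.03 -0.53  1.72] j6 -0.62 w 0.0143 qd 0.005
```

The tips are 4.5 mm below the face with no added force, so both pins are in. I'll go in fully.

servo_tool(targets=[[[0, 0, 0], [0.002, 0, 0], 0], [[0, 0, 0], [0.004, 0, 0], 0], [[0, 0, 0], [0.005, 0, 0], 0], [[0, 0, 0], [0.005, 0, 0], 0]], squeeze=110)

```text
time_s: 10.1
position: [0.514, 0.2173, 0.1219]
orientation: [0.726, -0.214, -0.459, -0.465]
force: [0.8, 0.2, -2.0]
grip_width: 0.0139
```

Run:
```python
from fit import *
rel();st=state();p,d=capture('wrist');np.save('w13.npy',d);cv2.imwrite('pics/w13.png',p);fit(p,d)
print(st['joint_pos'])
```

```text
t 10.1 tips rel ring (depth,y,z mm) [ 9.4 -0.1  0.1] rot [-0.    -0.    -0.001] F tool [2.2 0.3 0.1] T [-0.01 -0.57  1.72] j6 -0.62 w 0.0139 qd 0.007
circle r0 0.054 centre y,z (tool) [ 3.0e-05 -4.1e-04] r 0.05327 730
circle r0 0.03 centre y,z (tool) [-0.00014 -0.0002 ] r 0.02976 287
normal [-1.e+00 -9.e-04 -4.e-04] face x 0.01781
white mark ang (y->z) -0.484 438
black mark ang (parallax uncorrected) 0.234 520
[ 0.95340182 -0.54827914 -0.8253696   0.42419848 -0.92824995 -0.61684245]
```

View pics/w13.png

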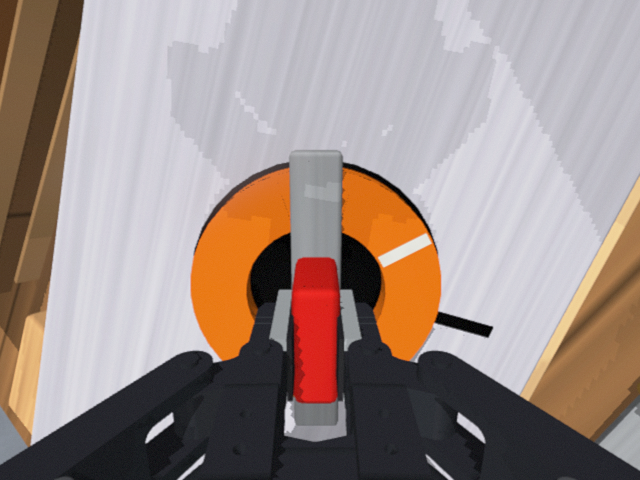

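The pins are in 9.4 mm and the bar is nearly flush. The white mark is at (405,250) and the black mark at (465,325). I'll turn clockwise, about tool +x.

servo_tool(targets=[[[0.06, 0, 0], [0, 0, 0], 0], [[0.12, 0, 0], [0, 0, 0], 0], [[0.19, 0, 0], [0, 0, 0], 0], [[0.26, 0, 0], [0, 0, 0], 0], [[0.33, 0, 0], [0, 0, 0], 0], [[0.4, 0, 0], [0, 0, 0], 0], [[0.4, 0, 0], [0, 0, 0], 0]])

```text
time_s: 10.73
position: [0.5138, 0.2172, 0.122]
orientation: [0.618, -0.301, -0.407, -0.601]
force: [0.4, -0.3, -2.3]
grip_width: 0.0141
```

Run:
```python
from fit import *
rel();st=state();p,d=capture('wrist');np.save('w14.npy',d);cv2.imwrite('pics/w14.png',p);fit(p,d)
print(st['joint_pos'])
```

```text
t 10.73 tips rel ring (depth,y,z mm) [ 9.2 -0.1  0. ] rot [ 0.402 -0.001 -0.001] F tool [ 2.2  0.8 -0.4] T [-0.    0.34  1.89] j6 -1.02 w 0.0141 qd 0.115
circle r0 0.054 centre y,z (tool) [ 1.0e-05 -2.8e-04] r 0.05331 730
circle r0 0.03 centre y,z (tool) [-5.e-05  5.e-05] r 0.02997 311
normal [-1.e+00 -4.e-04 -1.e-04] face x 0.01797
white mark ang (y->z) -0.522 443
black mark ang (parallax uncorrected) -0.172 592
[ 0.95366127 -0.54881964 -0.82547394  0.42404822 -0.92898328 -1.01909692]
```

View pics/w14.png

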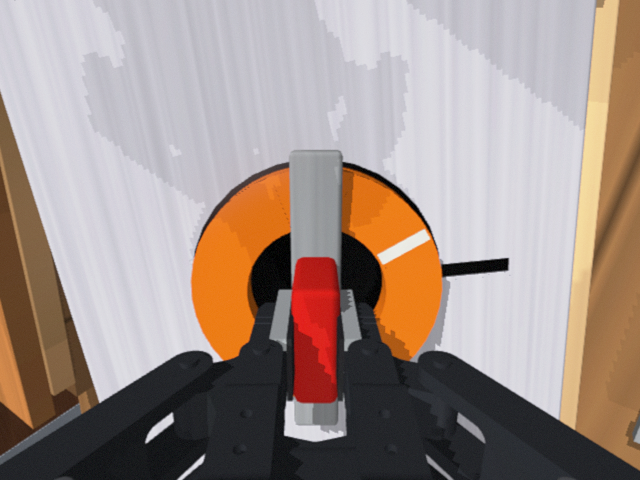

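The ring follows; the white mark at (405,247) is nearing the black one at (475,268).

servo_tool(targets=[[[0.07, 0, 0], [0, 0, 0], 0], [[0.14, 0, 0], [0, 0, 0], 0], [[0.2, 0, 0], [0, 0, 0], 0], [[0.26, 0, 0], [0, 0, 0], 0], [[0.31, 0, 0], [0, 0, 0], 0], [[0.35, 0, 0], [0, 0, 0], 0], [[0.35, 0, 0], [0, 0, 0], 0]])

```text
time_s: 11.37
position: [0.5137, 0.2172, 0.1216]
orientation: [-0.505, 0.367, 0.349, 0.698]
force: [-2.1, -0.7, -3.2]
grip_width: 0.0138
```

Run:
```python
from fit import *
rel();st=state();p,d=capture('wrist');np.save('w15.npy',d);cv2.imwrite('pics/w15.png',p);fit(p,d)
print(st['joint_pos'],st['joint_torque'])
```

```text
t 11.37 tips rel ring (depth,y,z mm) [9.4 0.  0. ] rot [ 0.749 -0.001 -0.001] F tool [ 1.7  3.1 -1.7] T [-0.07  1.27  2.46] j6 -1.37 w 0.0138 qd 0.059
circle r0 0.054 centre y,z (tool) [-0.00015  0.     ] r 0.05324 717
circle r0 0.03 centre y,z (tool) [-0.00046 -0.00058] r 0.02939 316
normal [-1.e+00 -1.e-04 -1.e-04] face x 0.01777
white mark ang (y->z) -0.528 444
black mark ang (parallax uncorrected) -0.517 660
[ 0.95382351 -0.54868741 -0.82567115  0.42360223 -0.92903433 -1.36593681] [ -0.18288899 -10.40750563  38.29160571   8.2568112    1.71342753
  -0.67202635]
```

View pics/w15.png

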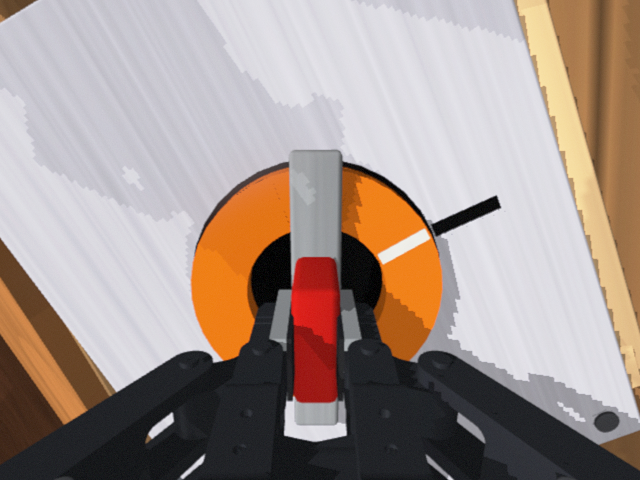

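The marks look met. I'll push a little further to confirm the stop.

servo_tool(targets=[[[0.02, 0, 0], [0, 0, 0], 0], [[0.04, 0, 0], [0, 0, 0], 0], [[0.06, 0, 0], [0, 0, 0], 0], [[0.06, 0, 0], [0, 0, 0], 0], [[0.06, 0, 0], [0, 0, 0], 0]])

```text
time_s: 11.83
position: [0.5137, 0.2171, 0.1217]
orientation: [-0.484, 0.378, 0.338, 0.713]
force: [-4.3, -1.8, -3.9]
grip_width: 0.0142
```

Run:
```python
from fit import *
rel();st=state();p,d=capture('wrist');np.save('w16.npy',d);cv2.imwrite('pics/w16.png',p);fit(p,d)
print(st['joint_pos'],st['joint_torque'])
```

```text
t 11.83 tips rel ring (depth,y,z mm) [ 9.4 -0.  -0.1] rot [ 0.809 -0.001 -0.001] F tool [ 1.1  4.8 -3.6] T [-0.18  1.61  3.17] j6 -1.43 w 0.0142 qd 0.01
circle r0 0.054 centre y,z (tool) [-3.e-05  3.e-05] r 0.05323 728
circle r0 0.03 centre y,z (tool) [-0.0003  -0.00019] r 0.02972 337
normal [-1.e+00 -3.e-04  3.e-04] face x 0.01776
white mark ang (y->z) -0.53 445
black mark ang (parallax uncorrected) -0.576 673
[ 0.95370146 -0.54863757 -0.82565975  0.42373314 -0.92895702 -1.42660468] [ -0.78124395 -10.90919673  39.42380548   8.91024113   2.09117465
  -0.24953437]
```

View pics/w16.png

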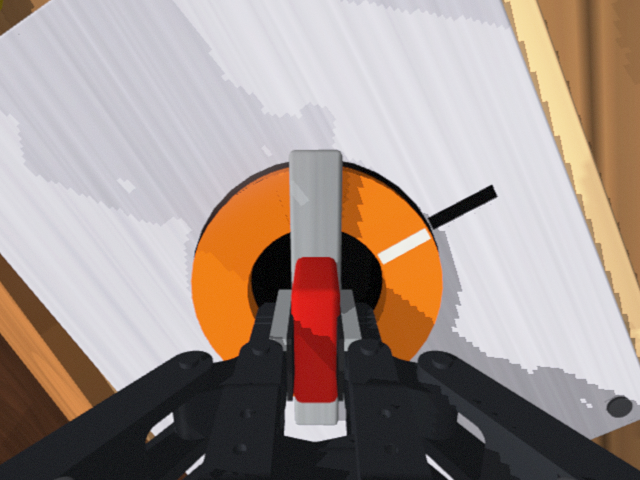

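```bash
cat > mark.py <<'E'
from h import *
import sys
for k in sys.argv[1:]:
    p=cv2.imread(f'pics/w{k}.png');d=np.load(f'w{k}.npy')
    m=camera_model('wrist');T=m['tool_from_camera'];v,u=np.mgrid[0:480,0:640]
    P=np.stack([(u-m['cx'])/m['fx']*d,(v-m['cy'])/m['fy']*d,d],-1)@T[:3,:3].T+T[:3,3]
    hsv=cv2.cvtColor(p,cv2.COLOR_BGR2HSV);rr=np.linalg.norm(P[...,1:],axis=-1)
    fx=.0178
    b=(hsv[...,2]<60)&(rr>.058)&(rr<.08)&(P[...,1]>.03)&(abs(P[...,0]-fx-.012)<.003)
    w=(hsv[...,1]<90)&(hsv[...,2]>150)&(rr>.033)&(rr<.051)&(abs(P[...,0]-fx)<.003)&(P[...,1]>.014)
    f=lambda k:(np.arctan2(np.median(P[k][:,2]),np.median(P[k][:,1])).round(4),k.sum())
    print(k,'white',f(w),'black',f(b),'diff',f(b)[0]-f(w)[0])
E
python3 mark.py 13 14 15 16
```

```text
13 white (np.float64(-0.4946), np.int64(530)) black (np.float64(0.3079), np.int64(465)) diff 0.8025
14 white (np.float64(-0.5294), np.int64(531)) black (np.float64(-0.098), np.int64(552)) diff 0.4314
15 white (np.float64(-0.5337), np.int64(532)) black (np.float64(-0.4491), np.int64(613)) diff 0.08459999999999995
16 white (np.float64(-0.5342), np.int64(532)) black (np.float64(-0.5114), np.int64(629)) diff 0.022800000000000042
```

Corrected for parallax, about 0.02 rad is left. I'll push on against the stop.

servo_tool(targets=[[[0.02, 0, 0], [0, 0, 0], 0], [[0.04, 0, 0], [0, 0, 0], 0], [[0.05, 0, 0], [0, 0, 0], 0], [[0.05, 0, 0], [0, 0, 0], 0], [[0.05, 0, 0], [0, 0, 0], 0]])

```text
time_s: 12.3
position: [0.5136, 0.2172, 0.1216]
orientation: [-0.467, 0.386, 0.328, 0.725]
force: [-6.3, -0.1, -3.5]
grip_width: 0.014
```

```bash
python3 - <<'E'
from fit import *
rel();st=state();p,d=capture('wrist');np.save('w17.npy',d);cv2.imwrite('pics/w17.png',p)
print(st['joint_torque'])
E
python3 mark.py 17
```

```text
t 12.3 tips rel ring (depth,y,z mm) [ 9.5  0.1 -0. ] rot [ 0.858 -0.001 -0.   ] F tool [-0.   6.7 -2.6] T [-0.76  2.03  3.77] j6 -1.48 w 0.014 qd 0.002
[ -1.82364263 -10.98736525  39.95090961   8.95611584   2.3313316
  -0.81492852]
17 white (np.float64(-0.5532), np.int64(530)) black (np.float64(-0.5587), np.int64(635)) diff -0.005499999999999949
```

The torque rose to 0.76 N m and the marks coincide, with a difference of -0.005 rad, so the ring is at its stop. I'll back off within the play and withdraw.

servo_tool(targets=[[[-0.03, 0, 0], [0, 0, 0], 0], [[-0.05, 0, 0], [0, 0, 0], 0], [[-0.05, 0, 0], [0, 0, 0], 0], [[-0.05, 0, 0], [-0.005, 0, 0], 0], [[-0.05, 0, 0], [-0.012, 0, 0], 0], [[-0.05, 0, 0], [-0.025, 0, 0], 0], [[-0.05, 0, 0], [-0.06, 0, 0], 0], [[-0.05, 0, 0], [-0.09, 0, 0], 0]], squeeze=90)

```text
time_s: 13.02
position: [0.4698, 0.2062, 0.2026]
orientation: [-0.484, 0.377, 0.337, 0.714]
force: [0.1, 1.5, 0.4]
grip_width: 0.014
```

Run:
```python
from fit import *
rel();st=state();p,d=capture('wrist');np.save('w18.npy',d);cv2.imwrite('pics/w18.png',p)
print(st['position'],st['joint_pos'])
m=camera_model('wrist');T=m['tool_from_camera'];v,u=np.mgrid[0:480,0:640]
P=np.stack([(u-m['cx'])/m['fx']*d,(v-m['cy'])/m['fy']*d,d],-1)@T[:3,:3].T+T[:3,3]
hsv=cv2.cvtColor(p,cv2.COLOR_BGR2HSV)
b=(hsv[...,1]<50)&(hsv[...,2]>90)&(abs(P[...,1])<.0125)&(P[...,0]>.003)&(P[...,0]<.015)
for lo,hi in ((-.065,-.05),(-.05,-.035),(.03,.05),(.05,.065)):
    q=P[b&(P[...,2]>lo)&(P[...,2]<hi)]
    if len(q)>20: print(lo,len(q),'x',np.median(q[:,0]).round(5),'ymid',((np.percentile(q[:,1],3)+np.percentile(q[:,1],97))/2).round(5),'z',np.percentile(q[:,2],[1,99]).round(4))
# return pose: tool z (bar) along -CY? , above case
a=TH
M=frame(-Z,-CX)
go([CC[0],CC[1],.24],M)
```

```text
t 13.02 tips rel ring (depth,y,z mm) [-83.3  -1.1  -0.9] rot [ 0.811 -0.001 -0.003] F tool [-0.1  0.2  1.6] T [0.08 0.57 1.43] j6 -1.43 w 0.014 qd 0.922
[0.46983992 0.20621955 0.20259685] [ 1.05669266 -0.71755436 -0.77395415  0.41094855 -1.16992716 -1.43344428]
-0.065 1693 x 0.01016 ymid -0.00056 z [-0.0619 -0.0502]
-0.05 1949 x 0.01025 ymid -0.00068 z [-0.0499 -0.0352]
0.03 90 x 0.01146 ymid -0.00081 z [0.0476 0.05  ]
0.05 841 x 0.01165 ymid -0.0006 z [0.0502 0.0611]
turn [-0.4278  0.163   0.5148] shift [-0.055  -0.1675 -0.3601] | deg 39.5 mm 400.9
```

View pics/w18.png

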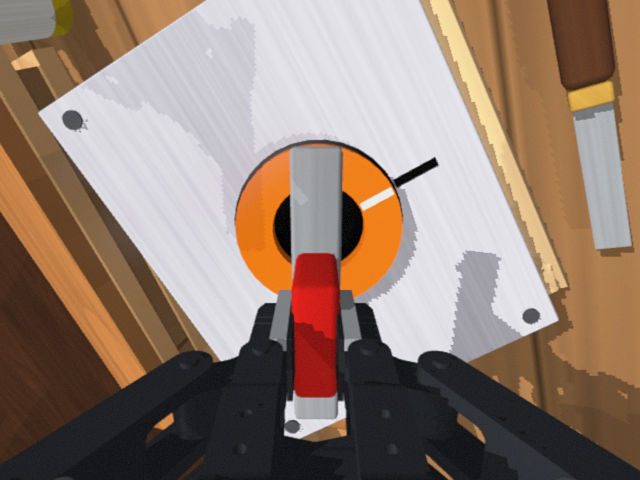

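The wrench is out and the marks stay in line at (378,200)/(415,173). I'll move back over the case.

servo_tool(targets=[[[0, 0, 0], [-0.02, -0.01, -0.02], 0], [[-0.07, 0.027, 0.085], [-0.03, -0.025, -0.05], 0], [[-0.14, 0.054, 0.17], [-0.035, -0.04, -0.085], 0], [[-0.21, 0.08, 0.255], [-0.04, -0.056, -0.12], 0], [[-0.28, 0.107, 0.34], [-0.044, -0.073, -0.155], 0], [[-0.35, 0.134, 0.425], [-0.047, -0.09, -0.19], 0], [[-0.428, 0.163, 0.515], [-0.05, -0.107, -0.225], 0], [[-0.428, 0.163, 0.515], [-0.053, -0.123, -0.26], 0]])

```text
time_s: 13.73
position: [0.4916, -0.0588, 0.2375]
orientation: [-0.538, 0.462, 0.539, 0.454]
force: [0.8, 1.2, -2.3]
grip_width: 0.014
```

Run:
```python
from h import *
st=state();print(st['time_s'],st['position'],st['joint_pos'],st['force'])
go([CC[0],CC[1],.24],frame(-Z,-CX))
```

```text
13.7333 [ 0.49160015 -0.05876984  0.23750253] [ 0.29268549 -0.23336581 -0.16002142  0.00466273 -1.65462196 -0.13158034] [ 0.81988876  1.18162623 -2.25208449]
turn [ 0.0037 -0.006  -0.0098] shift [-0.0017  0.0043 -0.1331] | deg 0.7 mm 133.2
```

servo_tool(targets=[[[0.004, -0.006, -0.01], [-0.001, 0.001, -0.04], 0], [[0.004, -0.006, -0.01], [-0.002, 0.003, -0.08], 0], [[0.004, -0.006, -0.01], [-0.002, 0.004, -0.12], 0], [[0.004, -0.006, -0.01], [-0.002, 0.004, -0.133], 0], [[0.004, -0.006, -0.01], [-0.002, 0.004, -0.133], 0], [[0.004, -0.006, -0.01], [-0.002, 0.004, -0.133], 0]])

```text
time_s: 14.23
position: [0.5076, -0.1897, 0.2387]
orientation: [0.537, -0.461, -0.536, -0.461]
force: [-0.2, 0.2, -3.0]
grip_width: 0.0138
```

Run:
```python
from h import *
st=state();print(st['time_s'],st['position'],st['joint_pos'],st['force'],st['qd'])
p,d=capture('wrist');np.save('w19.npy',d);cv2.imwrite('pics/w19.png',p)
W,_=cloud('wrist',d,st=st)
hsv=cv2.cvtColor(p,cv2.COLOR_BGR2HSV);z=W[...,2]
b=(hsv[...,0]>105)&(hsv[...,0]<125)&(hsv[...,1]>140)&(z<.03)&(z>.01)&(np.hypot(W[...,0]-CC[0],W[...,1]-CC[1])<.06)
print('blue',b.sum(),rect(W[b][:,:2]) if b.sum()>5 else '',np.median(z[b]))
# black walls top z ~ .034
k=(abs(z-.034)<.004)&(hsv[...,2]<90)&(np.hypot(W[...,0]-CC[0],W[...,1]-CC[1])<.14)
print('rim',k.sum(),rect(W[k][:,:2]))
go([CC[0],CC[1],.24],frame(-Z,-CX),st)
```

```text
14.2333 [ 0.50759149 -0.1897089   0.23871768] [ 1.43299271e-02 -1.15226998e-01 -5.33330587e-02  1.33781166e-03
 -1.63133374e+00  1.36868971e-01] [-0.16360993  0.15468555 -3.02508068] [ 0.03785611 -0.02066539 -0.01795592 -0.00744873 -0.00069994 -0.00388337]
blue 0  nan
rim 3812 ((508.8584899902344, -190.97850036621094), (139.3123321533203, 198.6038360595703), 8.777484893798828)
turn [-0.006  -0.0015  0.0012] shift [-0.0013 -0.0009 -0.0012] | deg 0.4 mm 2.0
  return _methods._mean(a, axis=axis, dtype=dtype,
  ret = ret.dtype.type(ret / rcount)
```

View pics/w19.png

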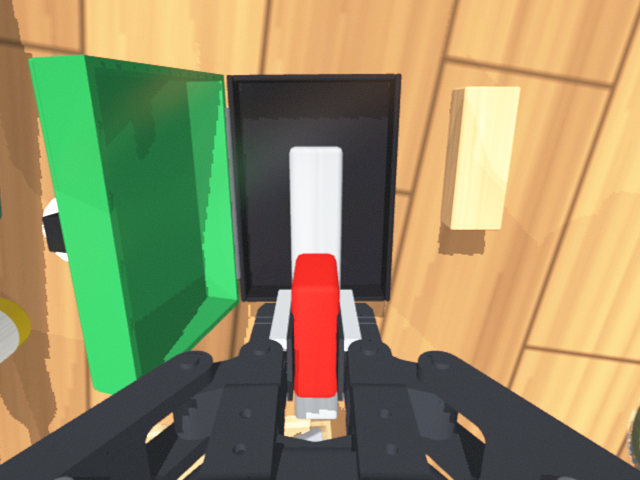

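The case rim fits at (0.5089, -0.191), so the rest should be straight below. I'll descend.

servo_tool(targets=[[[-0.004, 0, 0], [0.04, -0.001, -0.001], 0], [[-0.004, 0, 0], [0.08, -0.001, -0.001], 0], [[-0.004, 0, 0], [0.12, -0.001, -0.001], 0], [[-0.004, 0, 0], [0.15, -0.001, -0.001], 0], [[-0.004, 0, 0], [0.175, -0.001, -0.001], 0], [[-0.004, 0, 0], [0.19, -0.001, -0.001], 0], [[-0.004, 0, 0], [0.19, -0.001, -0.001], 0]])

```text
time_s: 14.87
position: [0.5064, -0.1878, 0.0441]
orientation: [-0.536, 0.46, 0.54, 0.458]
force: [-0.4, 0.8, -3.2]
grip_width: 0.0142
```

Run:
```python
from h import *
st=state();print(st['time_s'],st['position'],st['joint_pos'],st['force'],st['torque'])
go([.5089,-.191,.039],frame(-Z,-CX),st)
```

```text
14.8667 [ 0.50638472 -0.1878222   0.044143  ] [ 1.66568437e-02 -5.45329124e-02 -3.52950399e-01 -8.11346140e-04
 -1.27814564e+00  1.42743795e-01] [-0.37535992  0.80136563 -3.243811  ] [ 0.07547769  0.14923578 -0.04467772]
turn [ 0.0021  0.0016 -0.0056] shift [ 0.0051 -0.002  -0.0035] | deg 0.4 mm 6.5
```

servo_tool(targets=[[[0.002, 0, -0.005], [0.002, -0.002, -0.003], 0], [[0.002, 0, -0.005], [0.004, -0.002, -0.003], 0], [[0.002, 0, -0.005], [0.005, -0.002, -0.003], 0], [[0.002, 0, -0.005], [0.005, -0.002, -0.003], 0]])

```text
time_s: 15.2
position: [0.5114, -0.1921, 0.0439]
orientation: [0.539, -0.458, -0.536, -0.461]
force: [-0.6, -0.3, -2.5]
grip_width: 0.0138
```

Run:
```python
from h import *
st=state();print(st['time_s'],st['position'],st['force'],st['torque'])
p,d=capture('wrist');cv2.imwrite('pics/w20.png',p)
st=state();print(st['time_s'],st['position'],st['force'])
```

```text
15.2 [ 0.51144777 -0.19210984  0.04386213] [-0.62526766 -0.33664613 -2.5214248 ] [0.02696307 0.06865273 0.00997137]
15.25 [ 0.51130049 -0.19216724  0.04371176] [ 0.48754989  0.78684501 -1.68478552]
```

View pics/w20.png

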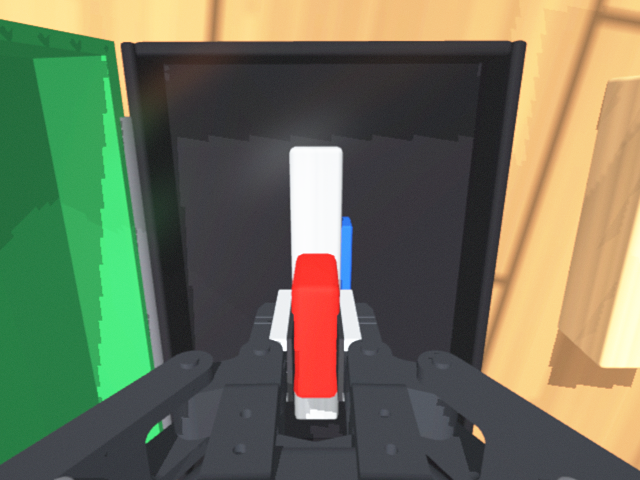

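The blue rest shows only on the robot side, at (346,250), so the wrench is about 2 mm too far towards the hinge. I'll correct that and lower it to contact.

servo_tool(targets=[[[0, 0, 0], [0.002, 0.002, 0], 0], [[0, 0, 0], [0.004, 0.002, 0], 0], [[0, 0, 0], [0.006, 0.002, 0], 0], [[0, 0, 0], [0.006, 0.002, 0], 0]])

```text
time_s: 15.58
position: [0.5091, -0.1929, 0.0388]
orientation: [0.539, -0.458, -0.536, -0.461]
force: [-4.7, 1.1, 7.8]
grip_width: 0.0143
```

Run:
```python
from h import *
st=state();print(st['time_s'],st['position'],st['force'],st['torque'])
go([.5089,-.191,.039],frame(-Z,-CX),st)
```

```text
15.5833 [ 0.50908927 -0.19288043  0.03876791] [-4.66558125  1.0887754   7.76765743] [0.92876621 1.7127727  0.11799439]
turn [-0.001  -0.0016  0.0052] shift [-0.0002 -0.0001  0.0019] | deg 0.3 mm 1.9
```

Contact: 8 N upward at the expected height. I'll release and go up.

servo_tool(targets=[[[0, 0, 0], [-0.001, 0, 0], 20], [[0, 0, 0], [-0.001, 0, 0], 40], [[0, 0, 0], [-0.001, 0, 0], 50], [[0, 0, 0], [-0.001, 0, 0], 50], [[0, 0, 0], [-0.001, 0, 0], 50], [[0, 0, 0], [-0.02, 0, 0], 50], [[0, 0, 0], [-0.06, 0, 0], 50], [[0, 0, 0], [-0.1, 0, 0], 50]], squeeze=20)

```text
time_s: 16.25
position: [0.507, -0.1925, 0.1361]
orientation: [-0.537, 0.46, 0.537, 0.46]
force: [1.6, -0.7, 0.4]
grip_width: 0.0431
```

servo_tool(targets=[[[0, 0, 0], [-0.04, 0, 0], 50], [[0, 0, 0], [-0.05, 0, 0], 50], [[0, 0, 0], [-0.05, 0, 0], 50], [[0, 0, 0], [-0.05, 0, 0], 50], [[0, 0, 0], [-0.05, 0, 0], 50]])

```text
time_s: 16.67
position: [0.5077, -0.1923, 0.1852]
orientation: [0.538, -0.459, -0.537, -0.46]
force: [0.2, 0.5, -0.1]
grip_width: 0.0427
```

Run:
```python
from h import *
st=state();print(st['time_s'],st['position'],st['force'],st['torque'],st['grip_width'])
p,d=capture('wrist');np.save('w21.npy',d);cv2.imwrite('pics/w21.png',p);W,_=cloud('wrist',d,st=st)
hsv=cv2.cvtColor(p,cv2.COLOR_BGR2HSV);z=W[...,2]
k=((hsv[...,0]<8)|(hsv[...,0]>172))&(hsv[...,1]>150)&(z>.056)&(z<.068)
print('grip',k.sum(),rect(W[k][:,:2]),np.median(W[k],0))
r=(abs(z-.034)<.004)&(hsv[...,2]<90)&(np.hypot(W[...,0]-CC[0],W[...,1]-CC[1])<.14)
print('rim',rect(W[r][:,:2]))
b=(hsv[...,1]<60)&(hsv[...,2]>100)&(z>.02)&(z<.036)&(np.hypot(W[...,0]-CC[0],W[...,1]-CC[1])<.07)&(abs((W[...,:2]-CC)@CX[:2])<.02)
print('bar',rect(W[b][:,:2]));q=W[b];print(np.linalg.lstsq(np.c_[(q[:,:2]-CC)@CY[:2],np.ones(len(q))],q[:,2],rcond=None)[0])
p,d=capture('scene');cv2.imwrite('pics/s21.png',p)
p,d=capture('top');cv2.imwrite('pics/t21.png',p)
```

```text
16.6667 [ 0.50767028 -0.19234382  0.1851786 ] [ 0.22775114  0.47411226 -0.11759216] [-0.01218495  0.01668419 -0.06868834] 0.04266868290862036
grip 1335 ((509.9804382324219, -193.3639678955078), (14.78010368347168, 42.46848678588867), 9.3136568069458) [ 0.5099277  -0.19457089  0.06186379]
rim ((508.855712890625, -190.76409912109375), (138.80282592773438, 199.06068420410156), 8.99092960357666)
bar ((510.15411376953125, -192.50413513183594), (19.788742065429688, 123.86121368408203), 9.315966606140137)
[0.00112507 0.02794786]
```

View pics/w21.png

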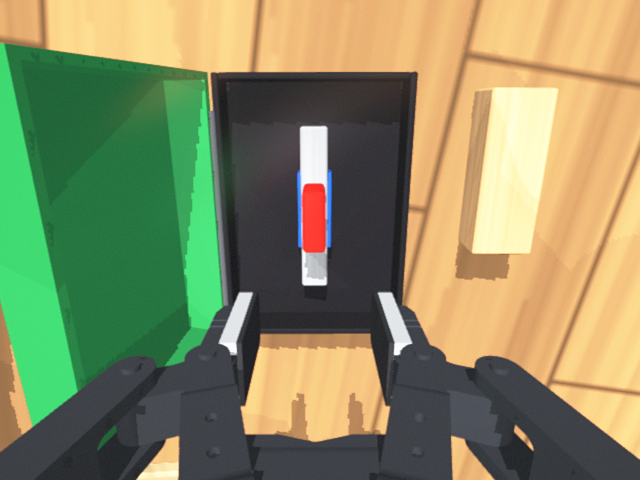

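View pics/s21.png

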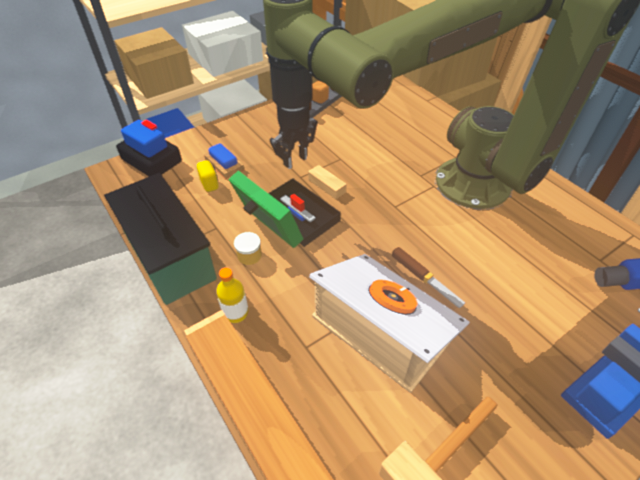

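The wrench lies flat on the blue rest, about 2 mm from the case centre and 0.3° off its long direction. The lid is open and the other things are undisturbed. One last check of the ring marks, then I'll hand in.

Run:
```python
from fit import *
p=cv2.imread('pics/w18.png');d=np.load('w18.npy');nn,res=fit(p,d)
m=camera_model('wrist');T=m['tool_from_camera'];v,u=np.mgrid[0:480,0:640]
P=np.stack([(u-m['cx'])/m['fx']*d,(v-m['cy'])/m['fy']*d,d],-1)@T[:3,:3].T+T[:3,3]
hsv=cv2.cvtColor(p,cv2.COLOR_BGR2HSV);c=res[0][0];Q=P[...,1:]-c;rr=np.linalg.norm(Q,axis=-1)
fx=np.median(P[(hsv[...,1]>200)&(rr<.05)&(rr>.034)][:,0])
b=(hsv[...,2]<60)&(rr>.058)&(rr<.08)&(Q[...,0]>.03)&(abs(P[...,0]-fx-.012)<.004)
w=(hsv[...,1]<90)&(hsv[...,2]>150)&(rr>.033)&(rr<.051)&(abs(P[...,0]-fx)<.004)&(Q[...,0]>.014)
f=lambda k:np.arctan2(np.median(Q[k][:,1]),np.median(Q[k][:,0]))
print(b.sum(),w.sum(),'remaining',f(b)-f(w))
```

```text
circle r0 0.054 centre y,z (tool) [ 0.00177 -0.00079] r 0.05311 437
circle r0 0.03 centre y,z (tool) [ 0.00113 -0.00119] r 0.0294 206
normal [-1.     -0.0025  0.0015] face x 0.11013
white mark ang (y->z) -0.499 194
black mark ang (parallax uncorrected) -0.552 273
261 236 remaining -0.004097515977659727
```

View pics/t21.png

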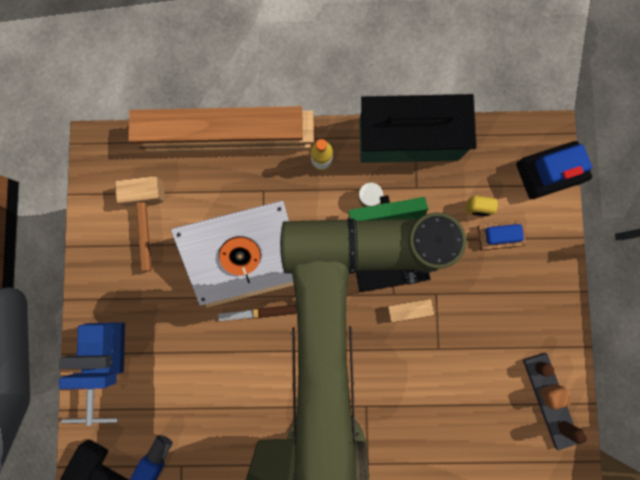

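The top view shows every bystander where it was. The ring's marks meet at (246,272), and after withdrawal they differ by -0.004 rad.

```bash
python3 -c "
from workcell import *
print(close_job(),state()['time_s'])"
```

```text
the job is handed in; nothing more can be done
the job is handed in; nothing more can be done
```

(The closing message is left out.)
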